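# Clear the carded spares from the peg stand

### The arm

A 7-joint arm with a two-finger parallel gripper is mounted at the origin on a cart in front of the work surface, level with it; the furniture and walls round the work are solid. World frame = base frame: x ahead of the robot, y to its left, z up, the work surface at z = 0. Lengths are in m, angles in rad, forces in N, time in s.
With the tool pointing down it reaches from about 0.4 to 0.85 m from the base axis. Payload 10.4 kg.
Tool frame: the origin (TCP) lies at the very end of the fingers, on their centre line; the grasp point (between the pads) lies r.grasp_offset behind it (r.grasp_offset is the distance from the TCP to the grasp point, in m); z points along the fingers, y is the direction in which the jaws open and shut (so a half turn about z gives the same grasp; the last joint's range is limited). The gripper opens to 87 mm and grips with 3 to 60 N. Pads are 19 mm wide; open, the fingers measure 117 mm over their backs; the gripper's body (75 mm by 190 mm) begins 51 mm behind the grasp point.
Start: joints at [-1.279, 0.332, -0.065, 1.46, 0.022, 1.35, -0.088], TCP at [0.194, 0.594, 0.223] pointing down, gripper open.
Joint ranges: [-2.6, 2.6], [-0.5, 2.12], [-1.47, 1.34], [0.16, 2.42], [-1.27, 4.41], [0.06, 2.06], [-2.6, 2.6]. Speed limits (rad/s): [2.22, 2.22, 2.79, 2.79, 3.14, 3.14, 3.14].

### API

Orientations are given as a unit quaternion [x, y, z, w].
In Python, from bench import read_state, cams, job, r gives the robot as it stands. The module is installed in compiled form; this text tells all that it offers.
- The arm moves only by the tool arm_command, never from a script. Its argument "increments" is a list of rows, each an object of numbers: "gripper": the opening in per cent of the stroke, from 0 (shut) to 100 (fully open); "dx", "dy", "dz": the shift along the tool's x, y, z in m; "spin": the turn about the tool's z in degrees. In form: [{"gripper": .., "dx": .., "dy": .., "dz": .., "spin": ..}, ...]. A call has exactly 8 rows; each row shifts and turns the commanded pose from where the row before left it, along the tool's axes as they then stand; what a row does not reach is not made up. A row lasts 1/8 s, in which the tool goes at most 62.5 mm and 10.7 degrees, less where a joint would pass 70% of its speed; a pose out of reach is approached as far as the arm can. A call with a gripper value outside its range is refused whole. The fingers move at their own pace and stop on an object; "grip_force" is the grip in N (left out, the last holds). Time passes only in rows, so rows that do not move let the fingers close, or fill a call up. It gives the time, the measured TCP pose, the force and the opening at its end, in the units of the state.
- read_state(): the state, without advancing time (a new reading comes with each control period).
- cams.camera(name): name is "scene" or "top" or "wrist"; returns the picture (480x640x3 uint8, red, green, blue); there is no depth.
- cams.camera_info(name): a dict with "K" (3x3 intrinsics, pixels), "k1" (the pictures are not rectified: a ray, as slopes to the right and down, at radius r is drawn at 1 + k1 r^2 times it, then the intrinsics apply), "rvec" (rotation vector, rad) and "tvec" (3), from world to camera coordinates, as OpenCV has them. Camera axes: x right, y down, z forward; pixel columns grow to the right and rows downward; lengths in m; the calibration is good to about 2 mm. A picture is of the moment at which its call begins: read the wrist's pose just before it. camera_info takes no time and is no camera call; for the wrist camera it gives the pose at the moment of the call.
- job.close_job(): hands the job in, once; it reports no verdict.
The state is a dict: "time": time; "joint_positions": joint angles; "joint_vel": joint speeds; "joint_torque": joint torques, N m; "ee_pos": TCP position; "eef_rot": TCP orientation; "ft_force": force on the tool from outside, world axes, zero at the start; "torque": the same for the moment, N m; "width": finger opening in m.
Only numpy, scipy, OpenCV 4.12 (cv2) and the standard library are available. Lean on these libraries where they do the work, as an engineer would, in place of code of your own. Each camera call takes 0.05 s, during which the arm holds its last target.

### The job

Take every spares pack off the peg stand and sort them by width: broad packs into the broad bin, narrow packs into the narrow bin. First press the sprung keeper bar down and park it in its notch so that it stays down by itself while you work; lift each pack to clear its peg's upturned tip as you slide it off, and set it down in its bin without dropping or throwing it. When the stand is empty, let the keeper back up, and leave the brown bottle, the beaker and the tape roll alone.

Things in the scene. Friction and masses are not known exactly. Their poses are not given: they have to be found in the camera images.
- rack: Fixed peg stand; place and yaw vary. Origin: centre of its base's underside; front faces -x, y left, z up. Back plate: front face x = 40 mm, top z = 186. Four 6 mm pegs at y = +-42.5 and +-127.5, axis z = 174: 14 mm sleeve from the plate to x = 0, bare peg to x = -36, then turned up steeply to a tip ending at x = -47, top z = 189. Packs hang at x about -8, the keeper bar runs along y at x = -26.
- keeper (a joint): Sprung keeper bar (8 mm rod along the stand's y, in front of the packs), metres pressed down: 0 = up (its top 26 mm above the packs' lower edges, so no pack can slide off), 0.052 = end of travel. A spring pushes it up, net 3 N at the top to 8 N at the bottom. In the notch it rests at about 0.040, below the packs.
- keeper_side (a joint): Sideways travel of the keeper bar, metres toward the stand's -y (knob end): 0 = in the vertical slot, 0.016 = end of travel, in the notch. Its pin passes under the notch's lip, either way, only with joint keeper beyond 0.044; released at 0.016 the pin rises 3 mm behind the lip and the bar stays down. Released at 0 the bar springs up.
- keeper_knob (a point): Centre of the keeper's black knob, 24 x 24 x 30 mm high, on a stem at the right (-y) end of the bar; when up and not shifted at x = -26, y = -215, z = 210 mm in the stand's frame. Moves with the bar, down and sideways. Grip it from above. Behind the stand a cabinet hangs over the bench (world x beyond about 0.58 m, y above -0.15 m): keep the arm in front of it when travelling.
- broad_0_mid (a point): Broad hang pack's centre: white, flat, 52 wide (y), 94 tall (z), 8 thick (x, rings on the -x face), 45 g. Slot 16 wide, from 15 to 41 mm above the centre; hanging, its upper edge rests on the peg and the frame is in line with the stand's. Lifted 12 to 20 mm (best 16), the slot clears the peg's tip. Stiff; can be held by the side edges, e.g. 25 mm above the centre. May be absent.
- broad_1_mid (a point): Broad hang pack's centre: white, flat, 52 wide (y), 94 tall (z), 8 thick (x, rings on the -x face), 45 g. Slot 16 wide, from 15 to 41 mm above the centre; hanging, its upper edge rests on the peg and the frame is in line with the stand's. Lifted 12 to 20 mm (best 16), the slot clears the peg's tip. Stiff; can be held by the side edges, e.g. 25 mm above the centre. May be absent.
- narrow_0_mid (a point): Narrow hang pack's centre: white, flat, 32 wide (y), 94 tall (z), 8 thick (x, rings on the -x face), 45 g. Slot 16 wide, from 15 to 41 mm above the centre; hanging, its upper edge rests on the peg and the frame is in line with the stand's. Lifted 12 to 20 mm (best 16), the slot clears the peg's tip. Stiff; can be held by the side edges, e.g. 25 mm above the centre. May be absent.
- narrow_1_mid (a point): Narrow hang pack's centre: white, flat, 32 wide (y), 94 tall (z), 8 thick (x, rings on the -x face), 45 g. Slot 16 wide, from 15 to 41 mm above the centre; hanging, its upper edge rests on the peg and the frame is in line with the stand's. Lifted 12 to 20 mm (best 16), the slot clears the peg's tip. Stiff; can be held by the side edges, e.g. 25 mm above the centre. May be absent.
- broad_bin: The wider of two loose grey open bins: 128 mm long (x), 78 mm wide (y), 56 mm high, walls and floor 4 mm, 0.6 kg. Origin: centre of its underside. The bins may swap places and may be knocked aside during the work. A pack can stand upright in it, its width along the bin's y.
- narrow_bin: The narrower of two loose grey open bins: 128 mm long (x), 58 mm wide (y), 56 mm high, walls and floor 4 mm, 0.6 kg. Origin: centre of its underside. The bins may swap places and may be knocked aside during the work. A pack can stand upright in it, its width along the bin's y.
- beaker: Bystander: beaker, 73 mm across, 94 mm high, origin at its underside. Leave it alone.
- bottle_amber: Bystander: brown bottle, 58 mm across, 115 mm high, origin at its underside. Leave it alone.
- tape_roll: Bystander: tape roll lying flat, 77 mm across, 19 mm high, origin at its underside. Leave it alone.
There are look-alikes about, which are no part of the job. What is shaped like the part that bears narrow_1_mid but purple or red is not meant.

How it is judged:
On the way, in this order (a step that is already met when the one before it is completed fails the run):
1. the keeper is parked in its notch and stays down by itself, the gripper away from its knob (value of joint keeper above 0.035 m and value of joint keeper_side above 0.01 m and distance between the grasp point and keeper_knob above 0.05 m), for 0.3 s.
2. all packs present are in their bins, the keeper still parked (x of broad_0_mid in the frame of broad_bin between -0.062 and 0.062 m and y of broad_0_mid in the frame of broad_bin between -0.037 and 0.037 m and z of broad_0_mid in the frame of broad_bin between 0 and 0.068 m and x of narrow_0_mid in the frame of narrow_bin between -0.062 and 0.062 m and y of narrow_0_mid in the frame of narrow_bin between -0.027 and 0.027 m and z of narrow_0_mid in the frame of narrow_bin between 0 and 0.068 m and x of broad_1_mid in the frame of broad_bin between -0.062 and 0.062 m and y of broad_1_mid in the frame of broad_bin between -0.037 and 0.037 m and z of broad_1_mid in the frame of broad_bin between 0 and 0.068 m and x of narrow_1_mid in the frame of narrow_bin between -0.062 and 0.062 m and y of narrow_1_mid in the frame of narrow_bin between -0.027 and 0.027 m and z of narrow_1_mid in the frame of narrow_bin between 0 and 0.068 m and value of joint keeper above 0.035 m), for 0.3 s.
At the end, for the whole second after the job is handed in: Every broad pack present is in the broad bin, every narrow one in the narrow bin (centre inside as seen from above, at most 68 mm above the bin's underside), both bins upright (within 0.15 rad) and at rest, the keeper back up (within 6 mm of the top) (x of broad_0_mid in the frame of broad_bin between -0.062 and 0.062 m and y of broad_0_mid in the frame of broad_bin between -0.037 and 0.037 m and z of broad_0_mid in the frame of broad_bin between 0 and 0.068 m and x of narrow_0_mid in the frame of narrow_bin between -0.062 and 0.062 m and y of narrow_0_mid in the frame of narrow_bin between -0.027 and 0.027 m and z of narrow_0_mid in the frame of narrow_bin between 0 and 0.068 m and x of broad_1_mid in the frame of broad_bin between -0.062 and 0.062 m and y of broad_1_mid in the frame of broad_bin between -0.037 and 0.037 m and z of broad_1_mid in the frame of broad_bin between 0 and 0.068 m and x of narrow_1_mid in the frame of narrow_bin between -0.062 and 0.062 m and y of narrow_1_mid in the frame of narrow_bin between -0.027 and 0.027 m and z of narrow_1_mid in the frame of narrow_bin between 0 and 0.068 m and value of joint keeper below 0.006 m and angle between each of broad_bin, narrow_bin's own z axis and vertical below 0.15 rad and linear speed of each of broad_bin, narrow_bin below 0.03 m/s); the robot touches nothing.
It fails at once if a bystander (beaker, brown bottle, tape roll) is pushed more than 30 mm or tipped over (distance of any of beaker, bottle_amber, tape_roll from where it was at the start of the episode above 0.03 m or angle between any of beaker, bottle_amber, tape_roll's own z axis and vertical above 0.5 rad).
It fails at once if a pack is dropped or thrown (faster than 1.6 m/s) (linear speed of any of broad_0, narrow_0, broad_1, narrow_1 above 1.6 m/s).
Of broad_0, narrow_0, broad_1, narrow_1 only 3 to 4 are there at a start; the rules pass over those that are not, and their reading is None.
At some moment in a run one of broad_bin, narrow_bin may be knocked a few centimetres aside while the robot is not near it.
It also fails if it takes over 210 s, if anything falls off the work surface, if the arm or the gripper's body presses on something with over 40 N, if the wrist force passes 120 N, or if a joint passes its speed limit or range.

## Working session

There is one attempt and no reset: what is moved stays moved. The work goes in short steps, Python scripts to look and compute and a tool call to move; the robot and the scene stay as the last step left them, time stands still between calls to the robot, and variables do not carry over. Pictures are saved under pics/ and viewed, and the job is handed in when it is done.

Besides the shell and the picture viewer there is one more tool, called after "Emit:" as name(argument=value, ...) on one line, values as JSON. arm_command: Moves the arm, as the interface text tells. Its arguments: {"type":"object","properties":{"increments":{"type":"array","items":{"type":"object","properties":{"gripper":{"type":"number"},"dx":{"type":"number"},"dy":{"type":"number"},"dz":{"type":"number"},"spin":{"type":"number"}}}},"grip_force":{"type":"number"}},"required":["increments"]}

```bash
mkdir -p pics; cat > h.py <<'E'
import numpy as np,cv2
from bench import read_state,cams,job,r
from scipy.spatial.transform import Rotation as R
def cam(n):
    i=cams.camera_info(n);K=np.array(i["K"],float);Rm=cv2.Rodrigues(np.array(i["rvec"],float))[0];t=np.array(i["tvec"],float).ravel()
    return K,float(i["k1"]),Rm,t
def ray(c,u,v):
    K,k1,Rm,t=c
    d=cv2.undistortPoints(np.array([[[u,v]]],float),K,np.array([k1,0,0,0,0.]))[0,0]
    w=Rm.T@np.array([d[0],d[1],1.]); return -Rm.T@t,w
def onz(c,u,v,z):
    o,w=ray(c,u,v); return o+w*(z-o[2])/w[2]
def proj(c,P):
    K,k1,Rm,t=c
    p=cv2.projectPoints(np.array(P,float).reshape(-1,3),cv2.Rodrigues(Rm)[0],t,K,np.array([k1,0,0,0,0.]))[0]
    return p.reshape(-1,2)
def tri(rays):
    A=np.zeros((3,3));b=np.zeros(3)
    for o,w in rays:
        w=w/np.linalg.norm(w);M=np.eye(3)-np.outer(w,w);A+=M;b+=M@o
    return np.linalg.solve(A,b)
def save(n,im): cv2.imwrite("pics/"+n+".png",cv2.cvtColor(im,cv2.COLOR_RGB2BGR))
E
python3 - <<'E'
from h import *
s=read_state();print(s,r.grasp_offset)
for n in["scene","top","wrist"]:
    c=cam(n);print(n,c);np.save(n+"_c0.npy",np.array(0));save(n+"0",cams.camera(n))
E
```

```text
{'time': 0.0, 'joint_positions': array([-1.27860278,  0.33286115, -0.06470275,  1.46093627,  0.02161763,
        1.34991645, -0.08854992]), 'joint_vel': array([-0.00042774,  0.00096595, -0.00118409,  0.00130805,  0.00052797,
        0.00058707,  0.00054292]), 'joint_torque': array([-9.79204706e-04, -6.23231292e+01,  2.40462710e-02, -3.89901817e+01,
       -6.13139849e-02,  3.93784465e-02,  1.33645844e-04]), 'ee_pos': array([0.19340181, 0.59391254, 0.22176307]), 'eef_rot': array([ 1.56758796e-01,  9.87636660e-01, -7.09051614e-04, -7.03354444e-05]), 'ft_force': array([ 0.21320374, -0.14383756,  0.03878059]), 'torque': array([-0.02948998,  0.00041087,  0.00401385]), 'width': 0.08694642766314145} 0.0187
scene (array([[590.63455459,   0.        , 318.40746357],
       [  0.        , 590.63455459, 244.02202329],
       [  0.        ,   0.        ,   1.        ]]), -0.05438992679316987, array([[-0.70219824, -0.71190497,  0.0104379 ],
       [-0.41672481,  0.39906765, -0.81675299],
       [ 0.57728508, -0.57787224, -0.57689306]]), array([0.47003721, 0.30833722, 1.52051047]))
top (array([[473.51731098,   0.        , 323.78223316],
       [  0.        , 473.51731098, 238.22047518],
       [  0.        ,   0.        ,   1.        ]]), -0.0336664321418346, array([[-0.00291924, -0.99990194, -0.01369658],
       [-0.99495728,  0.00427745, -0.10020833],
       [ 0.10025708,  0.01333498, -0.9948722 ]]), array([0.12969021, 0.58434815, 1.85849616]))
wrist (array([[366.57130319,   0.        , 316.81577743],
       [  0.        , 366.57130319, 242.70082423],
       [  0.        ,   0.        ,   1.        ]]), -0.0526849962774371, array([[ 3.09362523e-01,  9.50943944e-01, -6.67256347e-04],
       [ 9.12132006e-01, -2.96537600e-01,  2.82985258e-01],
       [ 2.68905250e-01, -8.81536592e-02, -9.59124027e-01]]), array([-0.6255576 , -0.03547398,  0.39086029]))
```

View pics/scene0.png

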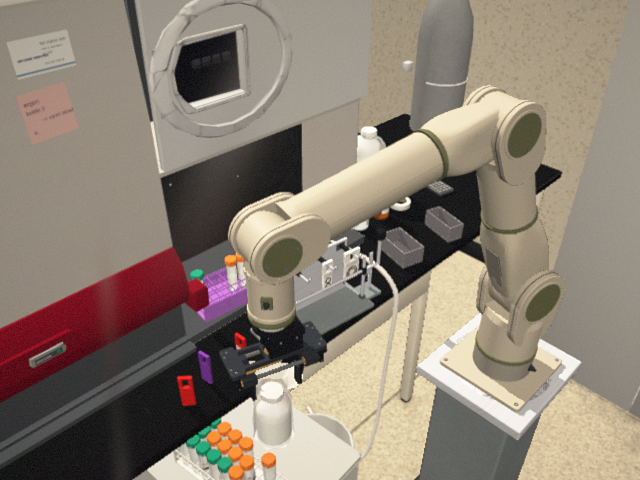

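View pics/top0.png

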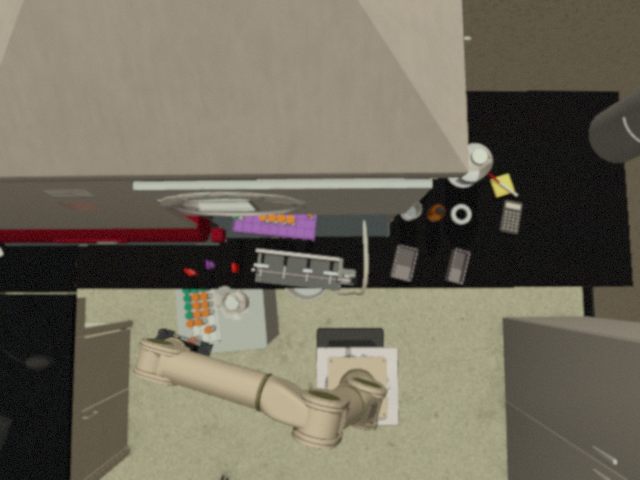

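View pics/wrist0.png

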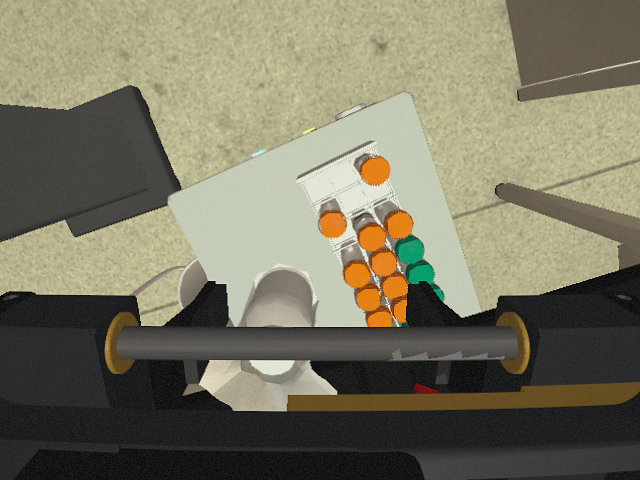

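```bash
python3 - <<'E'
from h import *
im=cv2.imread("pics/top0.png");cv2.imwrite("pics/top0z.png",cv2.resize(im[190:310,220:420],None,fx=4,fy=4,interpolation=cv2.INTER_CUBIC))
cv2.imwrite("pics/top0y.png",cv2.resize(im[180:300,380:500],None,fx=5,fy=5,interpolation=cv2.INTER_CUBIC))
im=cv2.imread("pics/scene0.png");cv2.imwrite("pics/scene0z.png",cv2.resize(im[180:340,280:480],None,fx=4,fy=3.75,interpolation=cv2.INTER_CUBIC))
c=cam("top")
for n,u,v,z in [("knob",349,275,.225),("plateL",258,248,.186),("plateR",342,256,.186),("binA",403,262,.056),("binB",457,265,.056),("bott",436,213,.115),("beak",410,211,.094),("tape",460,214,.019),("bottleWhite",233,302,.2)]:
    print(n,onz(c,u,v,z).round(3))
E
```

```text
knob [0.434 0.036 0.225]
plateL [0.534 0.366 0.186]
plateR [0.504 0.059 0.186]
binA [ 0.487 -0.182  0.056]
binB [ 0.475 -0.393  0.056]
bott [ 0.671 -0.303  0.115]
beak [ 0.683 -0.207  0.094]
tape [ 0.682 -0.421  0.019]
bottleWhite [0.339 0.452 0.2  ]
```

View pics/top0z.png

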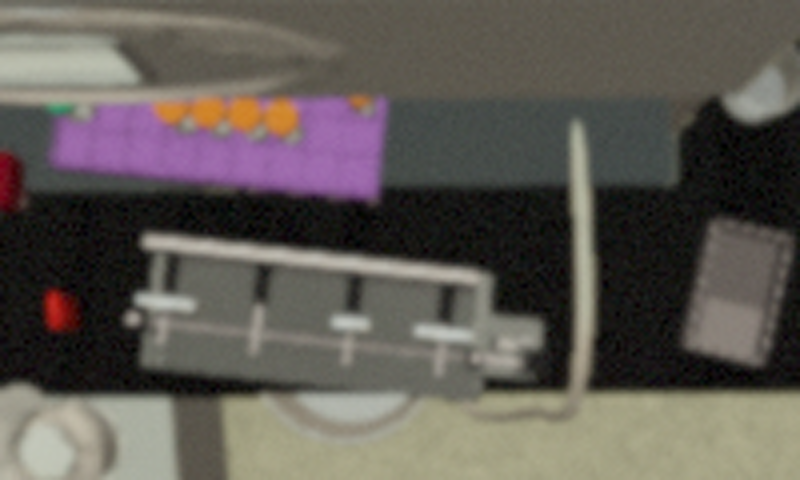

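View pics/scene0z.png

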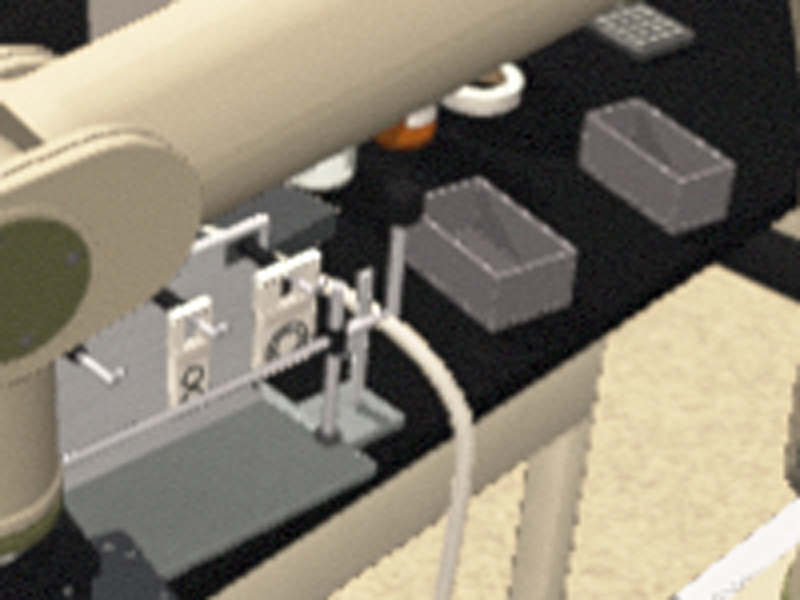

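View pics/top0y.png

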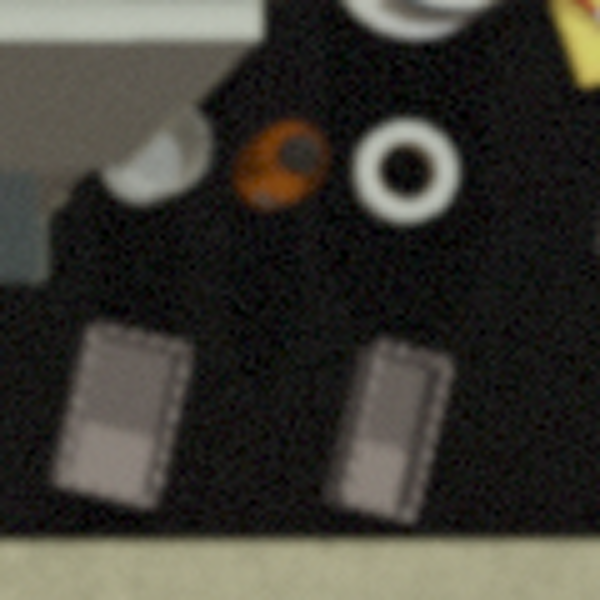

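```bash
python3 - <<'E'
from h import *
s=read_state();c=cam("wrist");T=R.from_quat(s["eef_rot"]).as_matrix()
C=-c[2].T@c[3];print("cam in tool",T.T@(C-s["ee_pos"]),"fwd",T.T@c[2][2],"right",T.T@c[2][0]);print(T)
a=cam("top");b=cam("scene")
for u,v in [(364,220),(366,243),(367.5,265),(366,280)]:
    print(u,v,[(z,proj(b,onz(a,u,v,z)).round(0)[0].tolist(),onz(a,u,v,z).round(3)[:2].tolist()) for z in (0,.05,.1,.15,.2,.25,.3)])
E
```

```text
cam in tool [ 0.07676874  0.0009284  -0.16268172] fwd [-2.82940060e-01  6.73660981e-04  9.59137356e-01] right [ 3.17253738e-04  9.99999764e-01 -6.08773109e-04]
[[-9.50845133e-01  3.09666666e-01 -2.98192342e-04]
 [ 3.09666808e-01  9.50844578e-01 -1.02771723e-03]
 [-3.47151981e-05 -1.06954020e-03 -9.99999427e-01]]
364 220 [(0, [328.0, 250.0], [0.662, -0.036]), (0.05, [329.0, 238.0], [0.655, -0.032]), (0.1, [330.0, 227.0], [0.648, -0.029]), (0.15, [331.0, 214.0], [0.641, -0.025]), (0.2, [332.0, 202.0], [0.634, -0.021]), (0.25, [334.0, 189.0], [0.627, -0.018]), (0.3, [335.0, 175.0], [0.62, -0.014])]
366 243 [(0, [351.0, 261.0], [0.568, -0.043]), (0.05, [351.0, 250.0], [0.563, -0.039]), (0.1, [352.0, 237.0], [0.559, -0.035]), (0.15, [353.0, 225.0], [0.554, -0.031]), (0.2, [354.0, 212.0], [0.55, -0.028]), (0.25, [355.0, 198.0], [0.545, -0.024]), (0.3, [356.0, 184.0], [0.541, -0.02])]
367.5 265 [(0, [373.0, 273.0], [0.479, -0.048]), (0.05, [373.0, 261.0], [0.477, -0.044]), (0.1, [374.0, 248.0], [0.474, -0.04]), (0.15, [375.0, 235.0], [0.472, -0.036]), (0.2, [376.0, 222.0], [0.47, -0.032]), (0.25, [377.0, 208.0], [0.468, -0.028]), (0.3, [378.0, 193.0], [0.466, -0.024])]
366 280 [(0, [386.0, 283.0], [0.419, -0.041]), (0.05, [387.0, 270.0], [0.418, -0.037]), (0.1, [388.0, 258.0], [0.417, -0.034]), (0.15, [388.0, 244.0], [0.417, -0.03]), (0.2, [389.0, 230.0], [0.416, -0.026]), (0.25, [390.0, 216.0], [0.416, -0.022]), (0.3, [390.0, 201.0], [0.415, -0.018])]
```

Emit:
arm_command(increments=[{"dz": -0.05}, {"dz": -0.05}, {"dz": -0.05, "spin": -6}, {"dz": -0.03, "spin": -6}, {}, {}, {}, {}])

```text
validation failed for argument at $.in...
```

Emit:
arm_command(increments=[{"gripper": 100, "dx": 0, "dy": 0, "dz": -0.05, "spin": 0}, {"gripper": 100, "dx": 0, "dy": 0, "dz": -0.05, "spin": 0}, {"gripper": 100, "dx": 0, "dy": 0, "dz": -0.05, "spin": -6}, {"gripper": 100, "dx": 0, "dy": 0, "dz": -0.03, "spin": -6}, {"gripper": 100, "dx": 0, "dy": 0, "dz": 0, "spin": 0}, {"gripper": 100, "dx": 0, "dy": 0, "dz": 0, "spin": 0}, {"gripper": 100, "dx": 0, "dy": 0, "dz": 0, "spin": 0}, {"gripper": 100, "dx": 0, "dy": 0, "dz": 0, "spin": 0}], grip_force=20)

```text
time: 1.15
ee_pos: [0.1935, 0.5941, 0.4017]
eef_rot: [0.053, 0.999, -0.001, -0.0]
ft_force: [-0.4, 1.1, 0.2]
width: 0.0869
```

Emit:
arm_command(increments=[{"gripper": 100, "dx": -0.02, "dy": -0.04, "dz": 0, "spin": 0}, {"gripper": 100, "dx": -0.03, "dy": -0.053, "dz": 0, "spin": 0}, {"gripper": 100, "dx": -0.03, "dy": -0.053, "dz": 0, "spin": 0}, {"gripper": 100, "dx": -0.03, "dy": -0.053, "dz": 0, "spin": 0}, {"gripper": 100, "dx": -0.03, "dy": -0.053, "dz": 0, "spin": 0}, {"gripper": 100, "dx": -0.03, "dy": -0.053, "dz": 0, "spin": 0}, {"gripper": 100, "dx": -0.03, "dy": -0.053, "dz": 0, "spin": 0}, {"gripper": 100, "dx": 0, "dy": 0, "dz": 0, "spin": 0}])

```text
time: 2.15
ee_pos: [0.3566, 0.213, 0.4031]
eef_rot: [0.057, 0.998, 0.001, 0.0]
ft_force: [-0.2, 1.0, 0.5]
width: 0.0871
```

```bash
python3 - <<'E'
from h import *
import pickle
c=cam("wrist");im=cams.camera("wrist");pickle.dump(c,open("w1.pkl","wb"));save("w1",im)
save("s1",cams.camera("scene"));print(read_state()["ee_pos"])
E
```

```text
[0.35460816 0.21715586 0.40254885]
```

View pics/w1.png

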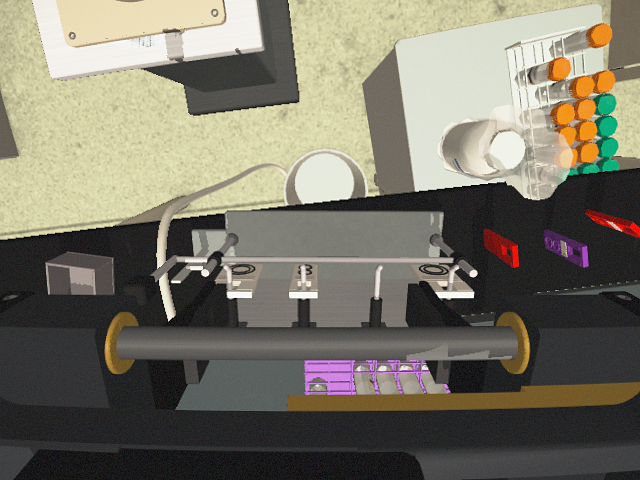

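View pics/s1.png

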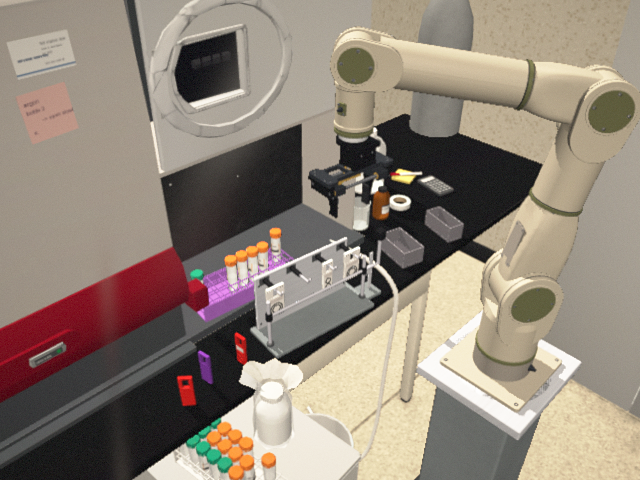

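```bash
python3 - <<'E'
from h import *
im=cv2.imread("pics/w1.png");cv2.imwrite("pics/w1a.png",cv2.resize(im[200:330,120:320],None,fx=4,fy=4,interpolation=cv2.INTER_CUBIC))
cv2.imwrite("pics/w1b.png",cv2.resize(im[200:330,300:500],None,fx=4,fy=4,interpolation=cv2.INTER_CUBIC))
im=cv2.imread("pics/s1.png");cv2.imwrite("pics/s1z.png",cv2.resize(im[220:360,250:400],None,fx=5,fy=4.2,interpolation=cv2.INTER_CUBIC))
E
```

```text
(no output)
```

View pics/w1a.png

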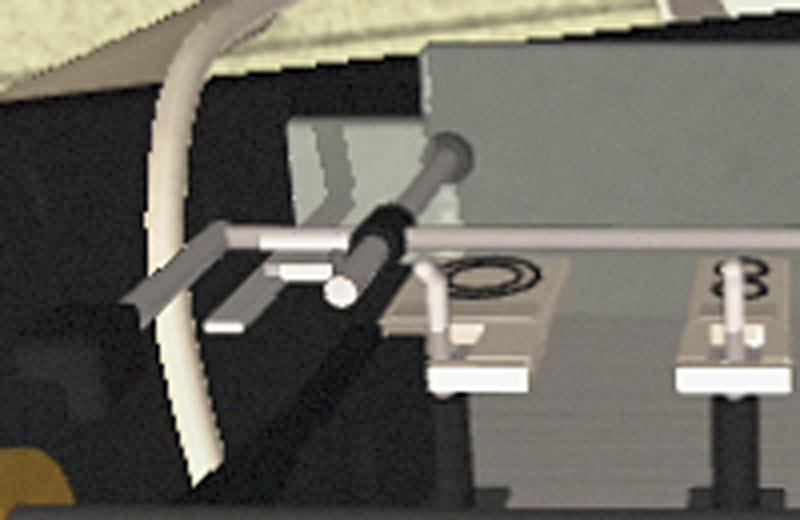

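View pics/w1b.png

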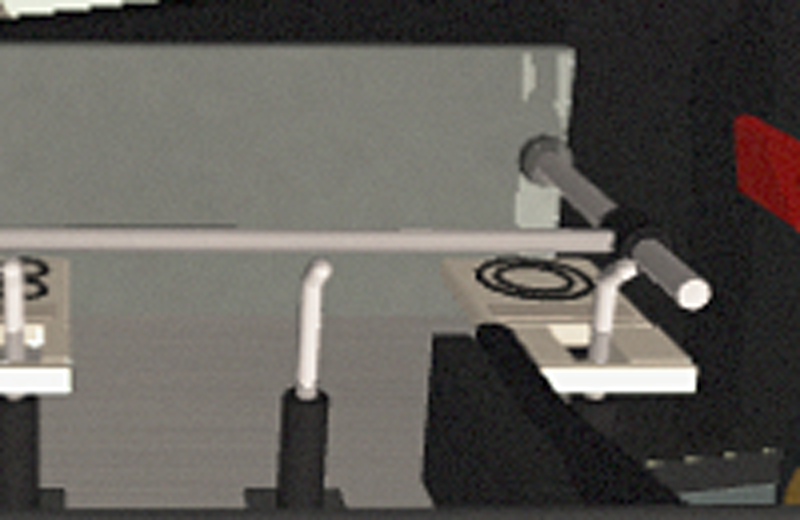

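View pics/s1z.png

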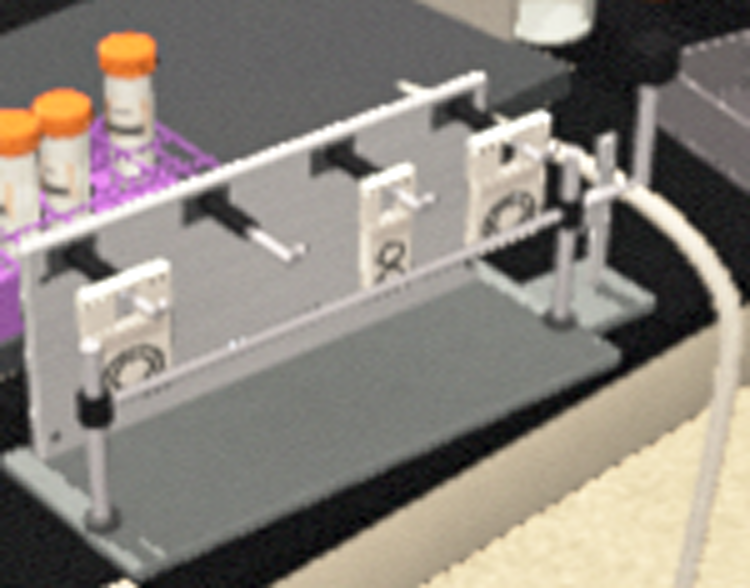

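```bash
cat > fit.py <<'E'
from h import *
def fit(P,Q):  # 2D rigid: rack pts P -> world Q
    P=np.array(P);Q=np.array(Q);p=P-P.mean(0);q=Q-Q.mean(0)
    a=np.arctan2((p[:,0]*q[:,1]-p[:,1]*q[:,0]).sum(),(p*q).sum());M=np.array([[np.cos(a),-np.sin(a)],[np.sin(a),np.cos(a)]])
    t=Q.mean(0)-M@P.mean(0);return a,t,(P@M.T+t-Q)
E
python3 - <<'E'
from fit import *
import pickle
c=pickle.load(open("w1.pkl","rb"))
P=[(-.046,-.1275),(-.046,-.0425),(-.046,.0425),(-.046,.1275)]
px=[(226.2,266),(303.5,265.5),(380.5,266.7),(457.5,266.7)]
Q=[onz(c,u,v,.188)[:2] for u,v in px]
a,t,e=fit(P,Q);print("tips",np.degrees(a),t,e.round(4))
P2=[(-.008,-.0425),(-.008,.1275)];Q2=[onz(c,u,v,.183)[:2] for u,v in [(303.5,295),(455,294.8)]]
print(fit(P+P2,list(Q)+Q2))
# base front corners z=? 
a,t,e=fit(P+P2,list(Q)+Q2)
np.save("rack.npy",[a,*t])
M=np.array([[np.cos(a),-np.sin(a)],[np.sin(a),np.cos(a)]])
def W(x,y,z): return [*(M@[x,y]+t),z]
pts=[W(-.047,y,.189) for y in(-.1275,-.0425,.0425,.1275)]+[W(-.026,-.215,.21),W(.04,-.17,.186),W(.04,.17,.186)]
for n in("scene","top"): print(n,proj(cam(n),pts).round(1).tolist())
print(pts)
E
```

```text
tips -6.807998890727147 [0.46716068 0.2295244 ] [[-0.0004 -0.0001]
 [ 0.0007 -0.0002]
 [-0.0002  0.0004]
 [-0.0001 -0.0002]]
(np.float64(-0.11488130604427615), array([0.4667973 , 0.23024016]), array([[-0.00027767,  0.00039618],
       [ 0.00048661,  0.00036475],
       [-0.00079594,  0.0010004 ],
       [-0.00095106,  0.00038155],
       [ 0.00102766,  0.00079807],
       [ 0.0005104 , -0.00294095]]))
scene [[359.3, 254.6], [334.8, 266.3], [308.9, 278.7], [281.4, 291.7], [378.6, 233.6], [350.2, 235.5], [247.8, 281.5]]
top [[328.5, 283.1], [305.1, 280.5], [281.9, 277.9], [258.7, 275.2], [353.4, 280.0], [342.7, 260.6], [250.3, 250.3]]
[[np.float64(0.4054919383262716), np.float64(0.10896813888687716), 0.189], [np.float64(0.4152353844247455), np.float64(0.19340785263654672), 0.189], [np.float64(0.42497883052321944), np.float64(0.27784756638621627), 0.189], [np.float64(0.4347222766216933), np.float64(0.36228728013588585), 0.189], [np.float64(0.4163234966218786), np.float64(0.01963769981435906), 0.21], [np.float64(0.48704674582081414), np.float64(0.056775578358310264), 0.186], [np.float64(0.5260205302147097), np.float64(0.3945344333569885), 0.186]]
```

Emit:
arm_command(increments=[{"gripper": 100, "dx": -0.02, "dy": -0.03, "dz": 0.01, "spin": 0}, {"gripper": 100, "dx": -0.03, "dy": -0.045, "dz": 0.01, "spin": 0}, {"gripper": 100, "dx": -0.03, "dy": -0.045, "dz": 0.01, "spin": 0}, {"gripper": 100, "dx": -0.025, "dy": -0.04, "dz": 0.01, "spin": 0}, {"gripper": 100, "dx": -0.01, "dy": -0.015, "dz": 0, "spin": 0}, {"gripper": 100, "dx": 0, "dy": 0, "dz": 0, "spin": 0}, {"gripper": 100, "dx": 0, "dy": 0, "dz": 0, "spin": 0}, {"gripper": 100, "dx": 0, "dy": 0, "dz": 0, "spin": 0}])

```text
time: 3.25
ee_pos: [0.4504, 0.0326, 0.3626]
eef_rot: [0.051, 0.999, 0.0, 0.0]
ft_force: [0.3, 0.3, -0.1]
width: 0.0871
```

```bash
cat > look.py <<'E'
from h import *
import pickle,sys
n=sys.argv[1]
s=read_state();c=cam("wrist");im=cams.camera("wrist");pickle.dump(c,open(n+".pkl","wb"));save(n,im)
print(s["ee_pos"].round(4),s["eef_rot"].round(4),s["width"],s["ft_force"].round(1),s["time"])
a,x,y=np.load("rack.npy");T=R.from_quat(s["eef_rot"]).as_matrix()
M=np.array([[np.cos(a),np.sin(a)],[-np.sin(a),np.cos(a)]])
print("TCP in rack mm",(M@(s["ee_pos"][:2]-[x,y])*1000).round(1),"jaw yaw - rack deg",np.degrees(np.arctan2(-T[0,1],T[1,1])-a).round(2))
E
python3 look.py w2
```

```text
[0.4504 0.0326 0.3626] [0.0514 0.9987 0.     0.    ] 0.087101274960324 [ 0.3  0.3 -0.1] 3.25
TCP in rack mm [   6.4 -198.2] jaw yaw - rack deg 0.68
```

View pics/w2.png

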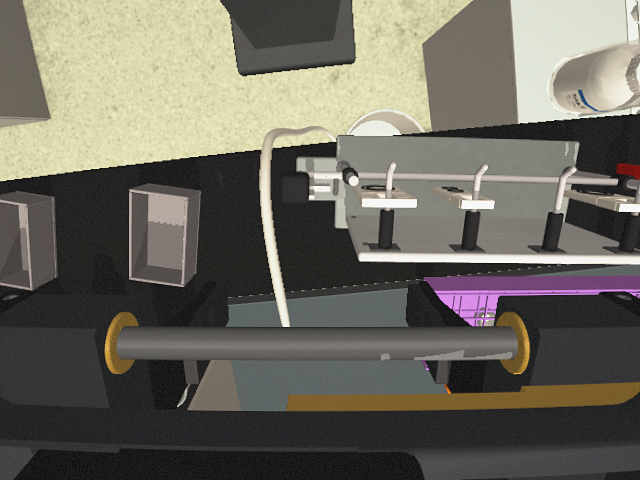

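```bash
python3 - <<'E'
from h import *
im=cv2.imread("pics/w2.png");cv2.imwrite("pics/w2a.png",cv2.resize(im[140:280,270:430],None,fx=5,fy=4.2,interpolation=cv2.INTER_CUBIC))
cv2.imwrite("pics/w2b.png",cv2.resize(im[140:280,425:640],None,fx=3.7,fy=4,interpolation=cv2.INTER_CUBIC))
E
```

```text
(no output)
```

View pics/w2a.png

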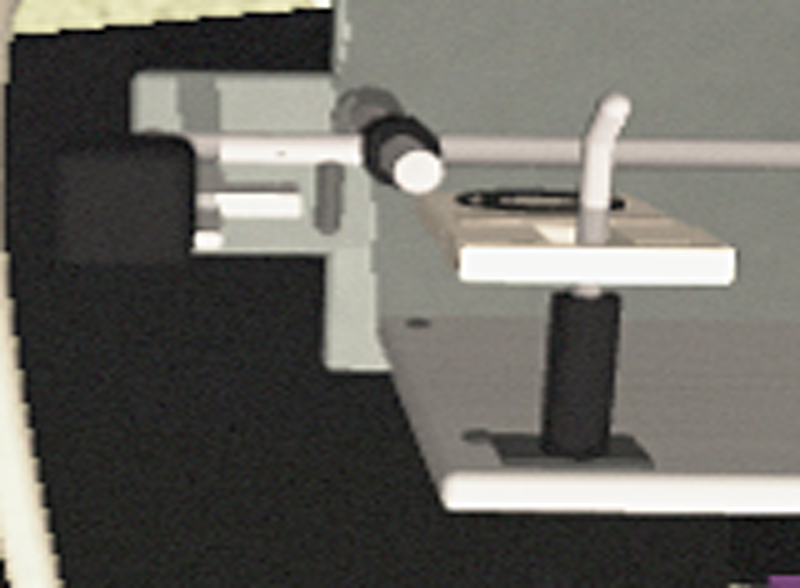

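View pics/w2b.png

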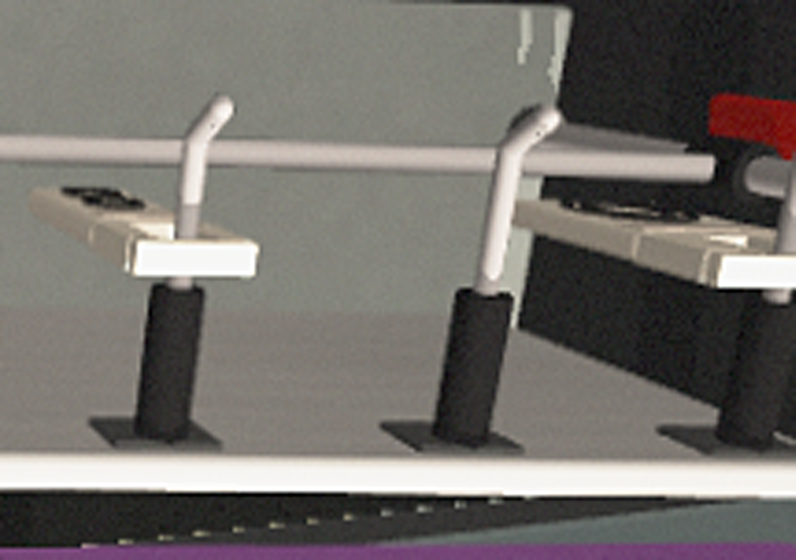

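```bash
python3 - <<'E'
from fit import *
import pickle
c=pickle.load(open("w2.pkl","rb"))
P=[(-.046,-.1275),(-.046,-.0425),(-.046,.0425),(-.008,-.1275),(-.008,-.0425)]
px=[(393.6,165,.188),(485,166,.188),(573.6,168.8,.188),(389.4,203.1,.183),(477.7,204.7,.183)]
Q=[onz(c,*p)[:2] for p in px]
a,t,e=fit(P,Q);print(np.degrees(a),t,(e*1000).round(1).tolist())
M=np.array([[np.cos(a),-np.sin(a)],[np.sin(a),np.cos(a)]])
k=onz(c,294.4,189.3,.225);print("knob",k,"rack",M.T@(k[:2]-t), "pred",M@[-.026,-.215]+t)
k=onz(c,400,253.1,.186);print("plate edge rack x",M.T@(k[:2]-t))
np.save("rack.npy",[a,*t])
im=cv2.imread("pics/w2.png")
for x,y in[(u,v) for u in(-.012,.012) for v in(-.012,.012)]:
    p=proj(c,[*(M@[-.026+x,-.215+y]+t),.225])[0];print(p)
E
cat pics/../fit.py >/dev/null
python3 - <<'E'
import sys;sys.path.insert(0,'.')
import os;os.chdir('.')
from h import *
s=read_state();a,x,y=np.load("rack.npy");M=np.array([[np.cos(a),np.sin(a)],[-np.sin(a),np.cos(a)]])
print(M@(s["ee_pos"][:2]-[x,y]),np.degrees(a))
E
```

```text
-6.76545197457888 [0.46685596 0.22892538] [[-1.3, -0.2], [-0.2, 0.3], [-0.3, -0.0], [0.9, -0.1], [0.9, -0.0]]
knob [0.41520942 0.01865041 0.225     ] rack [-0.02651542 -0.21489501] pred [0.41570888 0.01848543]
plate edge rack x [ 0.03969555 -0.11428458]
[279.47604244 174.97120105]
[309.04644938 175.391886  ]
[279.82093046 204.16670026]
[308.76556688 204.58301568]
[ 0.00690118 -0.19718817] -6.76545197457888
```

```bash
python3 - <<'E'
from fit import *
import pickle
c=pickle.load(open("w2.pkl","rb"));b=cam("scene")
a,x,y=np.load("rack.npy");M=np.array([[np.cos(a),np.sin(a)],[-np.sin(a),np.cos(a)]])
def show(n,p,q):
    r1=ray(c,*p);r2=ray(b,*q);P=tri([r1,r2]);print(n,(M@(P[:2]-[x,y])*1000).round(),P[2].round(3), (proj(b,P)-q).round(1))
show("post",(353.6,181),(363.6,256))
show("upr A",(322,188.8),(371,253.3))
show("upr B",(311.6,197.1),(371,253.3))
for n,p in [("A",(322,188.8)),("A left",(270+200/5,188.8)),("A right",(270+300/5,188.8)),("B",(311.6,197.1)),("postR",(270+440/5,181))]:
    for z in (.1,.13,.16,.185): P=onz(c,*p,z);print(n,z,(M@(P[:2]-[x,y])*1000).round(),proj(b,P).round(0))
E
python3 - <<'E'
import cv2
im=cv2.imread("pics/s1.png");cv2.imwrite("pics/s1y.png",cv2.resize(im[220:320,345:405],None,fx=8,fy=6,interpolation=cv2.INTER_CUBIC))
E
```

```text
post [ -27. -160.] 0.158 [[-0.3 -0.1]]
upr A [ -19. -193.] 0.149 [[-1.1 -0.2]]
upr B [  -8. -204.] 0.138 [[-1.  -0.2]]
A 0.1 [ -10. -190.] [[366. 266.]]
A 0.13 [ -14. -191.] [[368. 258.]]
A 0.16 [ -18. -191.] [[370. 250.]]
A 0.185 [ -22. -192.] [[371. 243.]]
A left 0.1 [  -9. -204.] [[370. 264.]]
A left 0.13 [ -14. -204.] [[371. 256.]]
A left 0.16 [ -18. -203.] [[373. 248.]]
A left 0.185 [ -21. -203.] [[374. 242.]]
A right 0.1 [ -10. -181.] [[364. 267.]]
A right 0.13 [ -14. -182.] [[366. 259.]]
A right 0.16 [ -18. -183.] [[367. 251.]]
A right 0.185 [ -22. -184.] [[369. 244.]]
B 0.1 [   0. -202.] [[367. 262.]]
B 0.13 [  -5. -202.] [[369. 255.]]
B 0.16 [ -10. -201.] [[370. 247.]]
B 0.185 [ -14. -201.] [[372. 241.]]
postR 0.1 [ -19. -149.] [[357. 273.]]
postR 0.13 [ -23. -152.] [[360. 264.]]
postR 0.16 [ -26. -156.] [[362. 256.]]
postR 0.185 [ -29. -158.] [[364. 249.]]
```

View pics/s1y.png

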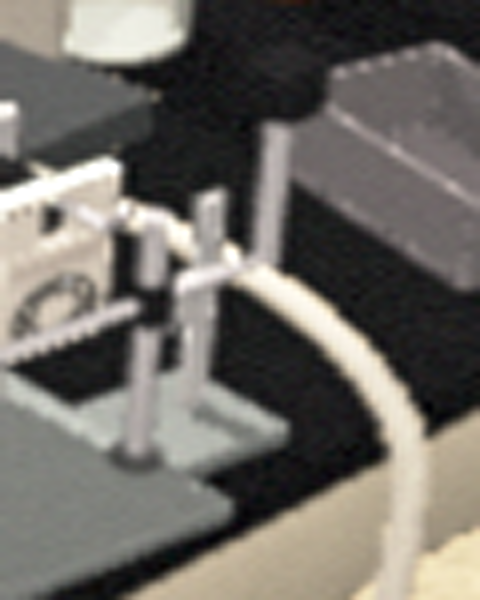

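Emit:
arm_command(increments=[{"gripper": 57, "dx": 0, "dy": 0, "dz": 0, "spin": 0.9}, {"gripper": 57, "dx": 0.016, "dy": -0.009, "dz": 0, "spin": 0}, {"gripper": 57, "dx": 0.017, "dy": -0.009, "dz": 0.02, "spin": 0}, {"gripper": 57, "dx": 0, "dy": 0, "dz": 0.04, "spin": 0}, {"gripper": 57, "dx": 0, "dy": 0, "dz": 0.04, "spin": 0}, {"gripper": 57, "dx": 0, "dy": 0, "dz": 0.02, "spin": 0}, {"gripper": 57, "dx": 0, "dy": 0, "dz": 0, "spin": 0}, {"gripper": 57, "dx": 0, "dy": 0, "dz": 0, "spin": 0}])

```text
time: 4.3
ee_pos: [0.4162, 0.0174, 0.2436]
eef_rot: [0.061, 0.998, 0.0, 0.001]
ft_force: [0.1, 0.3, 0.5]
width: 0.0495
```

```bash
python3 look.py w3
```

```text
[0.4162 0.0174 0.2436] [6.060e-02 9.982e-01 3.000e-04 6.000e-04] 0.049528660842690926 [0.1 0.3 0.5] 4.3
TCP in rack mm [ -25.3 -216. ] jaw yaw - rack deg -0.18
```

View pics/w3.png

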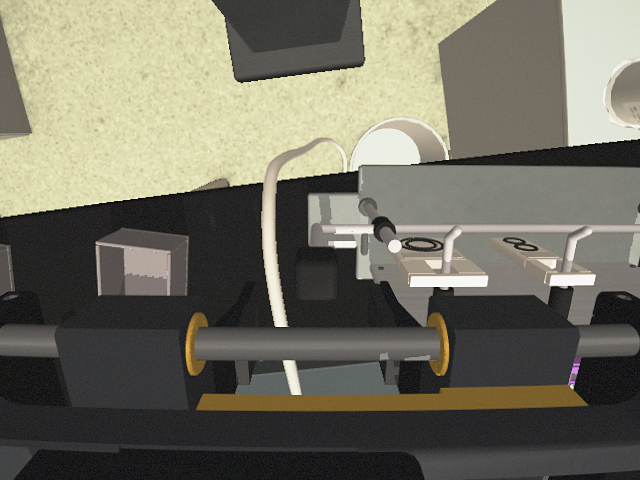

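Emit:
arm_command(increments=[{"gripper": 57, "dx": 0, "dy": 0.001, "dz": 0.015, "spin": 0}, {"gripper": 57, "dx": 0, "dy": 0, "dz": 0.015, "spin": 0}, {"gripper": 57, "dx": 0, "dy": 0, "dz": 0.012, "spin": 0}, {"gripper": 57, "dx": 0, "dy": 0, "dz": 0, "spin": 0}, {"gripper": 20, "dx": 0, "dy": 0, "dz": 0, "spin": 0}, {"gripper": 20, "dx": 0, "dy": 0, "dz": 0, "spin": 0}, {"gripper": 20, "dx": 0, "dy": 0, "dz": 0, "spin": 0}, {"gripper": 20, "dx": 0, "dy": 0, "dz": 0, "spin": 0}], grip_force=30)

```text
time: 5.35
ee_pos: [0.416, 0.0173, 0.2008]
eef_rot: [0.061, 0.998, -0.001, 0.0]
ft_force: [-1.4, -6.4, 2.5]
width: 0.024
```

Emit:
arm_command(increments=[{"gripper": 20, "dx": 0, "dy": 0, "dz": 0.01, "spin": 0}, {"gripper": 20, "dx": 0, "dy": 0, "dz": 0.01, "spin": 0}, {"gripper": 20, "dx": 0, "dy": 0, "dz": 0.01, "spin": 0}, {"gripper": 20, "dx": 0, "dy": 0, "dz": 0.01, "spin": 0}, {"gripper": 20, "dx": 0, "dy": 0, "dz": 0.008, "spin": 0}, {"gripper": 20, "dx": 0, "dy": 0, "dz": 0, "spin": 0}, {"gripper": 20, "dx": 0, "dy": 0, "dz": 0, "spin": 0}, {"gripper": 20, "dx": 0, "dy": 0, "dz": 0, "spin": 0}])

```text
time: 6.35
ee_pos: [0.4161, 0.0171, 0.1531]
eef_rot: [0.061, 0.998, -0.001, 0.0]
ft_force: [-3.3, -7.1, 7.1]
width: 0.0234
```

Pressed 47.7 mm, 7 N. Now 1 mm more and sideways toward -y.

Emit:
arm_command(increments=[{"gripper": 20, "dx": 0, "dy": 0, "dz": 0.001, "spin": 0}, {"gripper": 20, "dx": 0, "dy": -0.004, "dz": 0, "spin": 0}, {"gripper": 20, "dx": 0, "dy": -0.004, "dz": 0, "spin": 0}, {"gripper": 20, "dx": 0, "dy": -0.004, "dz": 0, "spin": 0}, {"gripper": 20, "dx": 0, "dy": -0.004, "dz": 0, "spin": 0}, {"gripper": 20, "dx": 0, "dy": 0, "dz": 0, "spin": 0}, {"gripper": 20, "dx": 0, "dy": 0, "dz": 0, "spin": 0}, {"gripper": 20, "dx": 0, "dy": 0, "dz": 0, "spin": 0}])

```text
time: 7.35
ee_pos: [0.4144, 0.0026, 0.1524]
eef_rot: [0.06, 0.998, 0.0, 0.0]
ft_force: [-2.4, 0.3, 9.2]
width: 0.024
```

Emit:
arm_command(increments=[{"gripper": 20, "dx": 0, "dy": -0.002, "dz": 0, "spin": 0}, {"gripper": 20, "dx": 0, "dy": 0, "dz": 0, "spin": 0}, {"gripper": 20, "dx": 0, "dy": 0, "dz": 0, "spin": 0}, {"gripper": 20, "dx": 0, "dy": 0, "dz": -0.003, "spin": 0}, {"gripper": 20, "dx": 0, "dy": 0, "dz": -0.003, "spin": 0}, {"gripper": 20, "dx": 0, "dy": 0, "dz": -0.002, "spin": 0}, {"gripper": 20, "dx": 0, "dy": 0, "dz": 0, "spin": 0}, {"gripper": 20, "dx": 0, "dy": 0, "dz": 0, "spin": 0}])

```text
time: 8.35
ee_pos: [0.4142, 0.001, 0.1602]
eef_rot: [0.06, 0.998, 0.001, 0.001]
ft_force: [-2.3, 1.3, 7.7]
width: 0.0238
```

Emit:
arm_command(increments=[{"gripper": 20, "dx": 0, "dy": 0, "dz": -0.002, "spin": 0}, {"gripper": 20, "dx": 0, "dy": 0, "dz": 0, "spin": 0}, {"gripper": 20, "dx": 0, "dy": 0, "dz": 0, "spin": 0}, {"gripper": 20, "dx": 0, "dy": 0, "dz": 0, "spin": 0}, {"gripper": 20, "dx": 0, "dy": 0, "dz": 0, "spin": 0}, {"gripper": 20, "dx": 0, "dy": 0, "dz": 0, "spin": 0}, {"gripper": 20, "dx": 0, "dy": 0, "dz": 0, "spin": 0}, {"gripper": 20, "dx": 0, "dy": 0, "dz": 0, "spin": 0}])

```text
time: 9.35
ee_pos: [0.4139, 0.0011, 0.161]
eef_rot: [0.06, 0.998, 0.0, 0.0]
ft_force: [5.1, 4.3, -9.2]
width: 0.0236
```

Emit:
arm_command(increments=[{"gripper": 20, "dx": 0, "dy": 0, "dz": 0.001, "spin": 0}, {"gripper": 20, "dx": 0, "dy": 0, "dz": 0, "spin": 0}, {"gripper": 45, "dx": 0, "dy": 0, "dz": 0, "spin": 0}, {"gripper": 60, "dx": 0, "dy": 0, "dz": 0, "spin": 0}, {"gripper": 60, "dx": 0, "dy": 0, "dz": 0, "spin": 0}, {"gripper": 60, "dx": 0, "dy": 0, "dz": -0.03, "spin": 0}, {"gripper": 60, "dx": 0, "dy": 0, "dz": -0.05, "spin": 0}, {"gripper": 60, "dx": 0, "dy": 0, "dz": -0.02, "spin": 0}])

```text
time: 10.35
ee_pos: [0.4145, 0.0002, 0.263]
eef_rot: [0.061, 0.998, 0.001, 0.001]
ft_force: [0.0, -0.1, -0.9]
width: 0.0516
```

```bash
python3 look.py w4
```

```text
[4.145e-01 2.000e-04 2.630e-01] [6.070e-02 9.982e-01 6.000e-04 1.300e-03] 0.051642569669121 [ 0.  -0.1 -0.9] 10.35
TCP in rack mm [ -25.1 -233.3] jaw yaw - rack deg -0.19
```

View pics/w4.png

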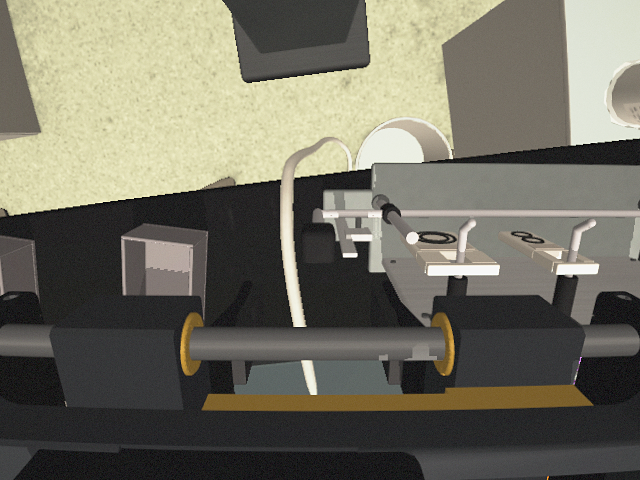

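```bash
python3 - <<'E'
from fit import *
import pickle
im=cv2.imread("pics/w4.png");cv2.imwrite("pics/w4a.png",cv2.resize(im[180:300,290:450],None,fx=5,fy=5,interpolation=cv2.INTER_CUBIC))
c=[pickle.load(open(f"w{i}.pkl","rb")) for i in (2,3,4)]
a,x,y=np.load("rack.npy");M=np.array([[np.cos(a),np.sin(a)],[-np.sin(a),np.cos(a)]])
for sel in ([0,2],[0,1],[0,1,2]):
    q=[(353.6,181),(395,246),(412,238)]
    P=tri([ray(c[i],*q[i]) for i in sel]);print((M@(P[:2]-[x,y])*1000).round(1),P[2])
    print([ (proj(c[i],P)[0]-q[i]).round(1).tolist() for i in sel])
E
```

```text
[ -26.1 -159.9] 0.1587563694676988
[[-0.0, 0.0], [0.1, -0.1]]
[ -26.2 -159.8] 0.15906881968417186
[[0.1, -0.0], [-0.1, 0.0]]
[ -26.2 -159.8] 0.15878213522768067
[[0.0, 0.0], [-0.2, 0.0], [0.1, -0.1]]
```

View pics/w4a.png

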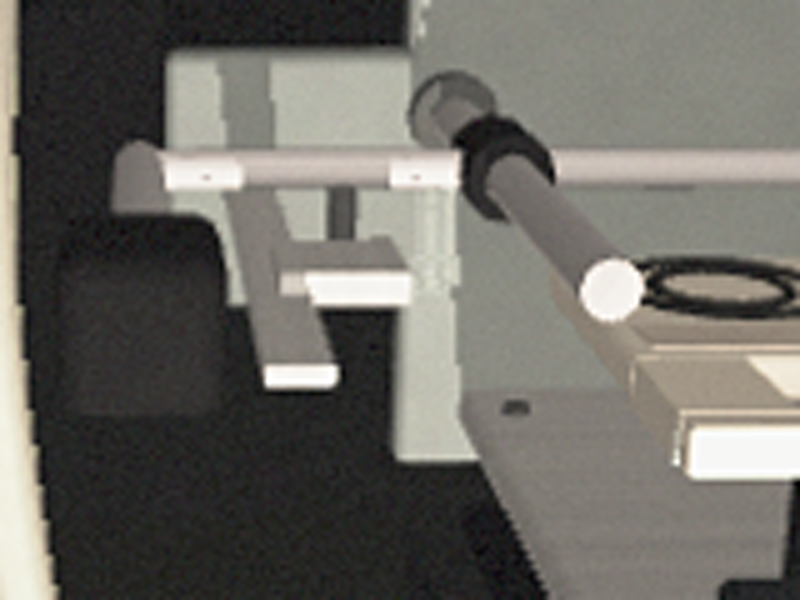

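Emit:
arm_command(increments=[{"gripper": 80, "dx": 0, "dy": 0.03, "dz": 0, "spin": 0}, {"gripper": 80, "dx": -0.01, "dy": 0.04, "dz": 0, "spin": -0.2}, {"gripper": 80, "dx": -0.011, "dy": 0.036, "dz": 0, "spin": 0}, {"gripper": 80, "dx": 0, "dy": 0, "dz": 0.025, "spin": 0}, {"gripper": 80, "dx": 0, "dy": 0, "dz": 0.02, "spin": 0}, {"gripper": 80, "dx": 0, "dy": 0, "dz": 0, "spin": 0}, {"gripper": 80, "dx": 0, "dy": 0, "dz": 0, "spin": 0}, {"gripper": 80, "dx": 0, "dy": 0, "dz": 0, "spin": 0}])

```text
time: 11.4
ee_pos: [0.4477, 0.1032, 0.2164]
eef_rot: [0.059, 0.998, 0.0, 0.001]
ft_force: [-0.7, -0.2, 0.0]
width: 0.0697
```

```bash
python3 look.py w5
```

```text
[0.4477 0.1032 0.2164] [5.890e-02 9.983e-01 4.000e-04 5.000e-04] 0.06974002204299747 [-0.7 -0.2  0. ] 11.4
TCP in rack mm [  -4.3 -127.1] jaw yaw - rack deg 0.02
```

View pics/w5.png

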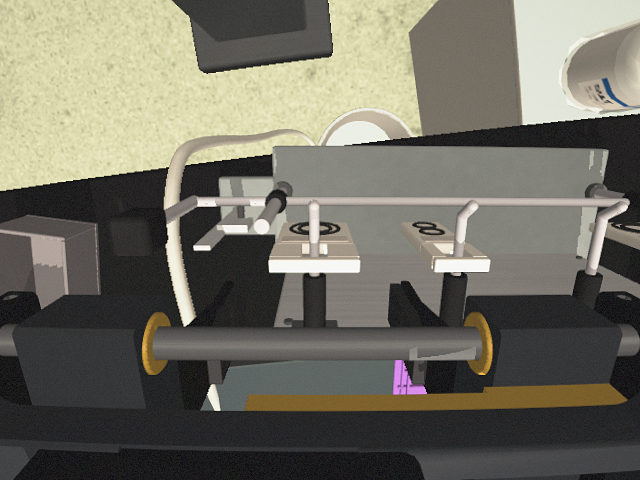

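Emit:
arm_command(increments=[{"gripper": 80, "dx": 0, "dy": 0, "dz": 0.02, "spin": 0}, {"gripper": 80, "dx": 0, "dy": 0, "dz": 0.02, "spin": 0}, {"gripper": 80, "dx": 0, "dy": 0, "dz": 0.015, "spin": 0}, {"gripper": 80, "dx": 0, "dy": 0, "dz": 0.009, "spin": 0}, {"gripper": 80, "dx": 0, "dy": 0, "dz": 0, "spin": 0}, {"gripper": 50, "dx": 0, "dy": 0, "dz": 0, "spin": 0}, {"gripper": 50, "dx": 0, "dy": 0, "dz": 0, "spin": 0}, {"gripper": 50, "dx": 0, "dy": 0, "dz": 0, "spin": 0}], grip_force=15)

```text
time: 12.45
ee_pos: [0.4475, 0.1032, 0.1519]
eef_rot: [0.059, 0.998, 0.0, 0.0]
ft_force: [0.3, 0.1, 0.9]
width: 0.0519
```

Gripped at 52 mm. Lift 17 mm and slide off.

Emit:
arm_command(increments=[{"gripper": 50, "dx": 0, "dy": 0, "dz": -0.009, "spin": 0}, {"gripper": 50, "dx": 0, "dy": 0, "dz": -0.008, "spin": 0}, {"gripper": 50, "dx": 0, "dy": 0, "dz": 0, "spin": 0}, {"gripper": 50, "dx": 0.015, "dy": 0, "dz": 0, "spin": 0}, {"gripper": 50, "dx": 0.018, "dy": 0, "dz": 0, "spin": 0}, {"gripper": 50, "dx": 0.018, "dy": 0, "dz": 0, "spin": 0}, {"gripper": 50, "dx": 0.014, "dy": 0, "dz": 0, "spin": 0}, {"gripper": 50, "dx": 0, "dy": 0, "dz": 0, "spin": 0}])

```text
time: 13.45
ee_pos: [0.3819, 0.111, 0.1685]
eef_rot: [0.058, 0.998, 0.0, -0.0]
ft_force: [-0.4, 0.7, -0.1]
width: 0.0519
```

```bash
python3 look.py w6
```

```text
[0.3819 0.111  0.1685] [ 5.830e-02  9.983e-01  3.000e-04 -0.000e+00] 0.05186622567788482 [-0.4  0.7 -0.1] 13.45
TCP in rack mm [ -70.5 -127.1] jaw yaw - rack deg 0.09
```

View pics/w6.png

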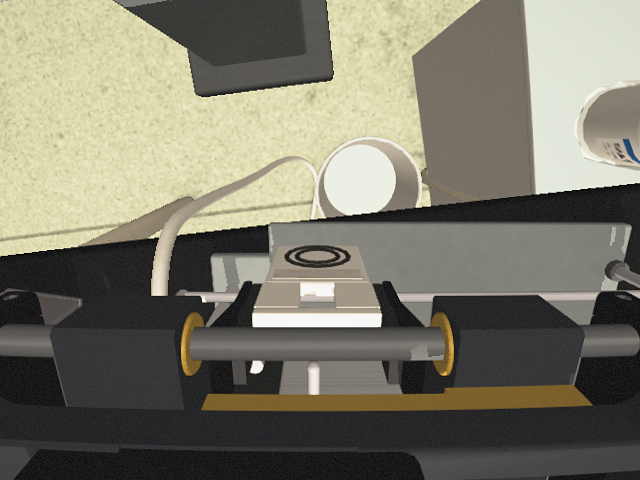

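Emit:
arm_command(increments=[{"gripper": 50, "dx": 0, "dy": 0, "dz": -0.03, "spin": 0}, {"gripper": 50, "dx": 0, "dy": 0, "dz": -0.05, "spin": 0}, {"gripper": 50, "dx": 0, "dy": -0.02, "dz": -0.05, "spin": 0}, {"gripper": 50, "dx": -0.01, "dy": -0.045, "dz": -0.03, "spin": 0}, {"gripper": 50, "dx": -0.01, "dy": -0.05, "dz": 0, "spin": 0}, {"gripper": 50, "dx": -0.01, "dy": -0.05, "dz": 0, "spin": 0}, {"gripper": 50, "dx": -0.02, "dy": -0.05, "dz": 0, "spin": 0}, {"gripper": 50, "dx": -0.02, "dy": -0.05, "dz": 0, "spin": 0}])

```text
time: 14.5
ee_pos: [0.4215, -0.1629, 0.3288]
eef_rot: [0.059, 0.998, -0.0, 0.001]
ft_force: [0.8, 0.3, -0.7]
width: 0.0513
```

Emit:
arm_command(increments=[{"gripper": 50, "dx": -0.03, "dy": -0.04, "dz": 0, "spin": 0}, {"gripper": 50, "dx": -0.03, "dy": -0.03, "dz": 0, "spin": 0}, {"gripper": 50, "dx": -0.03, "dy": -0.01, "dz": 0, "spin": 0}, {"gripper": 50, "dx": -0.02, "dy": 0, "dz": 0, "spin": 0}, {"gripper": 50, "dx": 0, "dy": 0, "dz": 0, "spin": 0}, {"gripper": 50, "dx": 0, "dy": 0, "dz": 0, "spin": 0}, {"gripper": 50, "dx": 0, "dy": 0, "dz": 0, "spin": 0}, {"gripper": 50, "dx": 0, "dy": 0, "dz": 0, "spin": 0}])

```text
time: 15.5
ee_pos: [0.5207, -0.2529, 0.3289]
eef_rot: [0.059, 0.998, 0.0, 0.001]
ft_force: [0.1, -1.2, -0.6]
width: 0.052
```

```bash
python3 look.py w7
```

```text
[ 0.5207 -0.2529  0.3289] [5.860e-02 9.983e-01 5.000e-04 6.000e-04] 0.05203882424831066 [ 0.1 -1.2 -0.6] 15.5
TCP in rack mm [ 110.3 -472.1] jaw yaw - rack deg 0.05
```

View pics/w7.png

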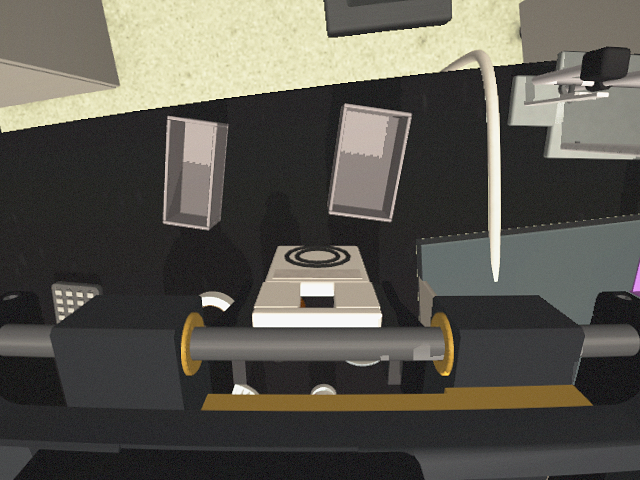

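```bash
python3 - <<'E'
import cv2
im=cv2.imread("pics/w7.png");cv2.imwrite("pics/w7a.png",cv2.resize(im[95:240,150:430],None,fx=2.85,fy=4,interpolation=cv2.INTER_CUBIC))
E
```

```text
(no output)
```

View pics/w7a.png

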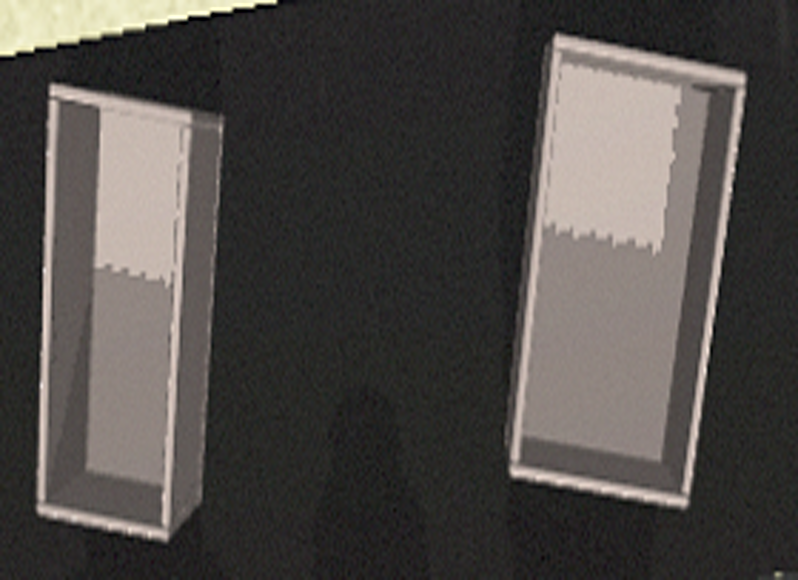

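```bash
cat > bins.py <<'E'
from fit import *
import pickle,sys
def binpose(c,px,w,name,z=.056):
    # px: TL,TR,BR,BL in image; image up = -x(bin), image left=-y
    P=[(-.064,-w/2),(-.064,w/2),(.064,w/2),(.064,-w/2)]
    Q=[onz(c,u,v,z)[:2] for u,v in px]
    a,t,e=fit(P,Q);print(name,"yaw deg",np.degrees(a).round(2),"c",t.round(4),"res mm",(e*1000).round(1).tolist())
    s=read_state();T=R.from_quat(s["eef_rot"]).as_matrix();j=np.arctan2(-T[0,1],T[1,1])
    print("  spin needed (deg, +=cw):",np.degrees(j-a).round(2))
    np.save(name+".npy",[a,*t]);return a,t
def goto(a,t,xo,yo,z):
    """tool-axis increments AFTER spinning jaw to bin yaw, to reach bin offset"""
    s=read_state();M=np.array([[np.cos(a),-np.sin(a)],[np.sin(a),np.cos(a)]])
    g=t+M@[xo,yo];d=g-s["ee_pos"][:2];b=M.T@d
    print("  target",g.round(4),"after spin: dx",round(-b[0],4),"dy",round(b[1],4),"dz",round(s["ee_pos"][2]-z,4))
E
python3 - <<'E'
from bins import *
c=pickle.load(open("w7.pkl","rb"))
f=lambda q:[(150+u/2.85,95+v/4) for u,v in q]
B=binpose(c,f([(552,36),(747,74),(687,507),(511,476)]),.078,"broad")
goto(*B,-.030,0,.07)
binpose(c,f([(50,86),(190,110),(170,540),(38,513)]),.058,"narrow")
E
```

```text
broad yaw deg -13.98 c [ 0.4861 -0.186 ] res mm [[-0.5, 0.3], [-0.4, -0.1], [0.7, 0.8], [0.2, -1.0]]
  spin needed (deg, +=cw): 7.26
  target [ 0.4569 -0.1788] after spin: dx 0.0798 dy 0.0564 dz 0.2589
narrow yaw deg -14.95 c [ 0.4721 -0.3981] res mm [[-1.1, -0.5], [0.2, 0.7], [0.3, 0.2], [0.6, -0.3]]
  spin needed (deg, +=cw): 8.24
```

Emit:
arm_command(increments=[{"gripper": 50, "dx": 0, "dy": 0, "dz": 0, "spin": 7.3}, {"gripper": 50, "dx": 0.03, "dy": 0.02, "dz": 0, "spin": 0}, {"gripper": 50, "dx": 0.03, "dy": 0.02, "dz": 0, "spin": 0}, {"gripper": 50, "dx": 0.02, "dy": 0.016, "dz": 0, "spin": 0}, {"gripper": 50, "dx": 0, "dy": 0, "dz": 0.05, "spin": 0}, {"gripper": 50, "dx": 0, "dy": 0, "dz": 0.05, "spin": 0}, {"gripper": 50, "dx": 0, "dy": 0, "dz": 0.02, "spin": 0}, {"gripper": 50, "dx": 0, "dy": 0, "dz": 0, "spin": 0}])

```text
time: 16.55
ee_pos: [0.4568, -0.18, 0.208]
eef_rot: [0.122, 0.992, -0.0, -0.001]
ft_force: [-0.6, 0.2, -0.7]
width: 0.0518
```

```bash
python3 look.py w8; python3 - <<'E'
from bins import *
a,x,y=np.load("broad.npy");goto(a,np.array([x,y]),-.030,0,.069)
E
```

```text
[ 0.4568 -0.18    0.208 ] [ 1.225e-01  9.925e-01 -3.000e-04 -1.100e-03] 0.051769367096362276 [-0.6  0.2 -0.7] 16.55
TCP in rack mm [  38.2 -407.3] jaw yaw - rack deg -7.31
  target [ 0.4569 -0.1788] after spin: dx 0.001 dy 0.0014 dz 0.1402
```

View pics/w8.png

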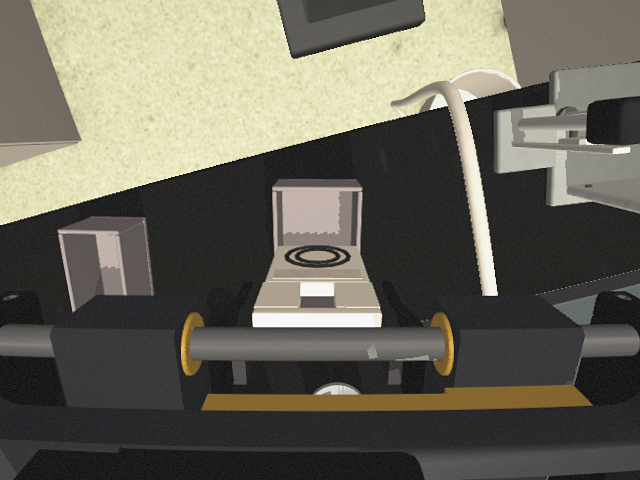

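Emit:
arm_command(increments=[{"gripper": 50, "dx": 0.001, "dy": 0.001, "dz": 0.03, "spin": 0}, {"gripper": 50, "dx": 0, "dy": 0, "dz": 0.04, "spin": 0}, {"gripper": 50, "dx": 0, "dy": 0, "dz": 0.03, "spin": 0}, {"gripper": 50, "dx": 0, "dy": 0, "dz": 0.02, "spin": 0}, {"gripper": 50, "dx": 0, "dy": 0, "dz": 0.01, "spin": 0}, {"gripper": 50, "dx": 0, "dy": 0, "dz": 0.006, "spin": 0}, {"gripper": 50, "dx": 0, "dy": 0, "dz": 0, "spin": 0}, {"gripper": 50, "dx": 0, "dy": 0, "dz": 0, "spin": 0}])

```text
time: 17.6
ee_pos: [0.4575, -0.1789, 0.0736]
eef_rot: [0.122, 0.993, 0.0, 0.001]
ft_force: [-0.8, 0.2, -0.3]
width: 0.0521
```

```bash
python3 look.py w9; python3 -c "
from h import *
save('s9',cams.camera('scene')[190:290,360:480])
im=cv2.imread('pics/s9.png');cv2.imwrite('pics/s9.png',cv2.resize(im,None,fx=5,fy=5,interpolation=cv2.INTER_CUBIC))"
```

```text
[ 0.4575 -0.1789  0.0736] [1.222e-01 9.925e-01 1.000e-04 6.000e-04] 0.05207443260860388 [-0.8  0.2 -0.3] 17.6
TCP in rack mm [  38.8 -406.1] jaw yaw - rack deg -7.28
```

View pics/w9.png

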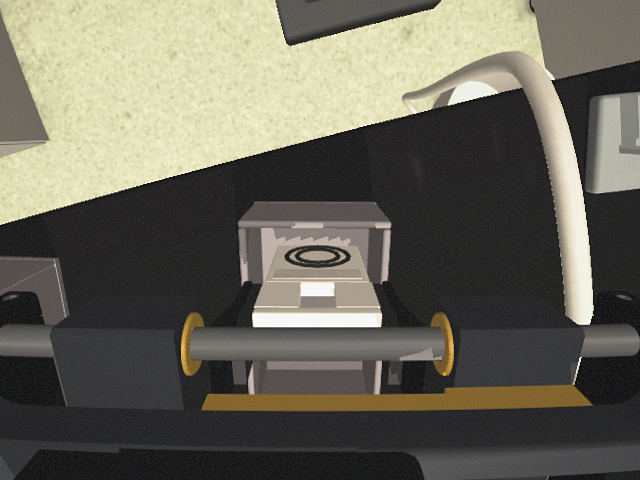

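View pics/s9.png

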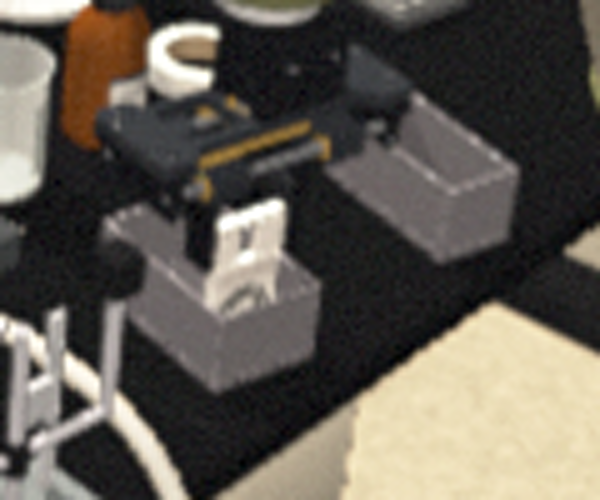

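Emit:
arm_command(increments=[{"gripper": 50, "dx": 0, "dy": 0, "dz": 0.004, "spin": 0}, {"gripper": 50, "dx": 0, "dy": 0, "dz": 0.002, "spin": 0}, {"gripper": 50, "dx": 0, "dy": 0, "dz": 0, "spin": 0}, {"gripper": 65, "dx": 0, "dy": 0, "dz": 0, "spin": 0}, {"gripper": 75, "dx": 0, "dy": 0, "dz": 0, "spin": 0}, {"gripper": 80, "dx": 0, "dy": 0, "dz": 0, "spin": 0}, {"gripper": 80, "dx": 0, "dy": 0, "dz": -0.02, "spin": 0}, {"gripper": 80, "dx": 0, "dy": 0, "dz": -0.03, "spin": 0}])

```text
time: 18.7
ee_pos: [0.4564, -0.179, 0.117]
eef_rot: [0.123, 0.992, -0.0, -0.001]
ft_force: [1.0, 0.6, 0.9]
width: 0.0694
```

Emit:
arm_command(increments=[{"gripper": 80, "dx": 0, "dy": 0, "dz": -0.05, "spin": 0}, {"gripper": 80, "dx": 0, "dy": 0, "dz": -0.05, "spin": 0}, {"gripper": 80, "dx": 0, "dy": 0, "dz": -0.06, "spin": 0}, {"gripper": 80, "dx": 0, "dy": 0, "dz": -0.05, "spin": 0}, {"gripper": 80, "dx": 0, "dy": 0, "dz": 0, "spin": -7.3}, {"gripper": 80, "dx": 0, "dy": 0, "dz": 0, "spin": 0}, {"gripper": 80, "dx": 0, "dy": 0, "dz": 0, "spin": 0}, {"gripper": 80, "dx": 0, "dy": 0, "dz": 0, "spin": 0}])

```text
time: 19.7
ee_pos: [0.4567, -0.1789, 0.3264]
eef_rot: [0.06, 0.998, -0.0, -0.0]
ft_force: [-0.4, 0.5, -0.7]
width: 0.0697
```

```bash
python3 look.py w10
```

```text
[ 0.4567 -0.1789  0.3264] [ 5.980e-02  9.982e-01 -3.000e-04 -4.000e-04] 0.06973140862468473 [-0.4  0.5 -0.7] 19.7
TCP in rack mm [  38.  -406.2] jaw yaw - rack deg -0.09
```

View pics/w10.png

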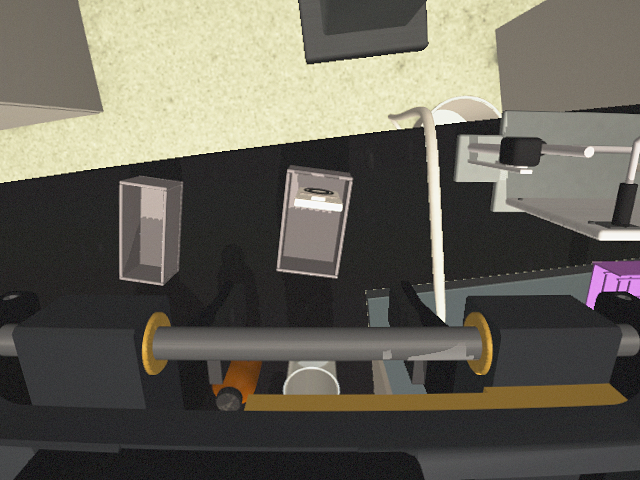

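Emit:
arm_command(increments=[{"gripper": 65, "dx": 0.012, "dy": 0.03, "dz": 0, "spin": 0.1}, {"gripper": 65, "dx": 0.01, "dy": 0.05, "dz": 0, "spin": 0}, {"gripper": 65, "dx": 0.01, "dy": 0.055, "dz": 0, "spin": 0}, {"gripper": 65, "dx": 0.01, "dy": 0.055, "dz": 0, "spin": 0}, {"gripper": 65, "dx": 0, "dy": 0.055, "dz": 0, "spin": 0}, {"gripper": 65, "dx": 0, "dy": 0.055, "dz": 0, "spin": 0}, {"gripper": 65, "dx": 0, "dy": 0.04, "dz": 0.01, "spin": 0}, {"gripper": 65, "dx": 0, "dy": 0.024, "dz": 0.03, "spin": 0}])

```text
time: 20.75
ee_pos: [0.4591, 0.19, 0.2865]
eef_rot: [0.059, 0.998, -0.0, 0.001]
ft_force: [0.5, -0.6, -0.2]
width: 0.0567
```

Emit:
arm_command(increments=[{"gripper": 65, "dx": 0, "dy": 0, "dz": 0.03, "spin": 0}, {"gripper": 65, "dx": 0, "dy": 0, "dz": 0.03, "spin": 0}, {"gripper": 65, "dx": 0, "dy": 0, "dz": 0, "spin": 0}, {"gripper": 65, "dx": 0, "dy": 0, "dz": 0, "spin": 0}, {"gripper": 65, "dx": 0, "dy": 0, "dz": 0, "spin": 0}, {"gripper": 65, "dx": 0, "dy": 0, "dz": 0, "spin": 0}, {"gripper": 65, "dx": 0, "dy": 0, "dz": 0, "spin": 0}, {"gripper": 65, "dx": 0, "dy": 0, "dz": 0, "spin": 0}])

```text
time: 21.75
ee_pos: [0.4587, 0.1875, 0.227]
eef_rot: [0.06, 0.998, 0.0, 0.0]
ft_force: [-0.4, -0.1, -0.1]
width: 0.0567
```

```bash
python3 look.py w11
```

```text
[0.4587 0.1875 0.227 ] [5.980e-02 9.982e-01 1.000e-04 1.000e-04] 0.05674654147711233 [-0.4 -0.1 -0.1] 21.75
TCP in rack mm [ -3.2 -42.1] jaw yaw - rack deg -0.09
```

View pics/w11.png

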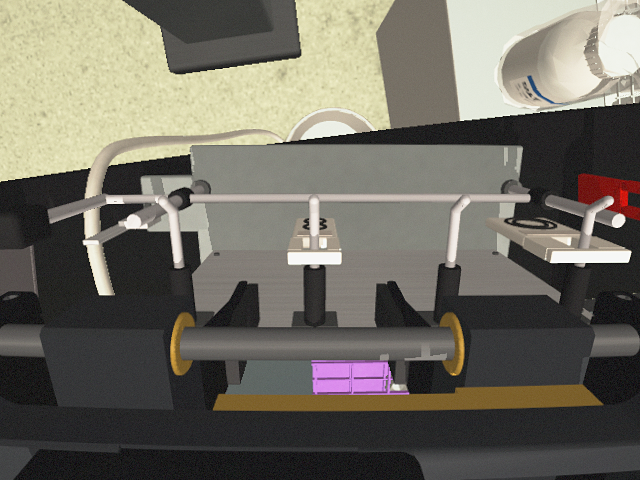

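Narrow pack at (314,257), centred. Descend 75 mm and grip.

Emit:
arm_command(increments=[{"gripper": 65, "dx": 0.001, "dy": 0, "dz": 0.025, "spin": 0}, {"gripper": 65, "dx": 0, "dy": 0, "dz": 0.025, "spin": 0}, {"gripper": 65, "dx": 0, "dy": 0, "dz": 0.017, "spin": 0}, {"gripper": 65, "dx": 0, "dy": 0, "dz": 0.008, "spin": 0}, {"gripper": 65, "dx": 0, "dy": 0, "dz": 0, "spin": 0}, {"gripper": 28, "dx": 0, "dy": 0, "dz": 0, "spin": 0}, {"gripper": 28, "dx": 0, "dy": 0, "dz": 0, "spin": 0}, {"gripper": 28, "dx": 0, "dy": 0, "dz": 0, "spin": 0}])

```text
time: 22.8
ee_pos: [0.4579, 0.1877, 0.1522]
eef_rot: [0.06, 0.998, 0.0, 0.0]
ft_force: [-0.1, 0.0, -0.2]
width: 0.0341
```

Emit:
arm_command(increments=[{"gripper": 28, "dx": 0, "dy": 0, "dz": -0.009, "spin": 0}, {"gripper": 28, "dx": 0, "dy": 0, "dz": -0.008, "spin": 0}, {"gripper": 28, "dx": 0, "dy": 0, "dz": 0, "spin": 0}, {"gripper": 28, "dx": 0.015, "dy": 0, "dz": 0, "spin": 0}, {"gripper": 28, "dx": 0.018, "dy": 0, "dz": 0, "spin": 0}, {"gripper": 28, "dx": 0.018, "dy": 0, "dz": 0, "spin": 0}, {"gripper": 28, "dx": 0.014, "dy": 0, "dz": 0, "spin": 0}, {"gripper": 28, "dx": 0, "dy": 0, "dz": 0, "spin": 0}])

```text
time: 23.8
ee_pos: [0.3926, 0.1956, 0.1689]
eef_rot: [0.059, 0.998, 0.0, -0.0]
ft_force: [-0.4, 0.5, 0.4]
width: 0.0318
```

```bash
python3 look.py w12
```

```text
[0.3926 0.1956 0.1689] [ 5.910e-02  9.982e-01  3.000e-04 -1.000e-04] 0.031768760252691396 [-0.4  0.5  0.4] 23.8
TCP in rack mm [-69.8 -41.8] jaw yaw - rack deg -0.01
```

View pics/w12.png

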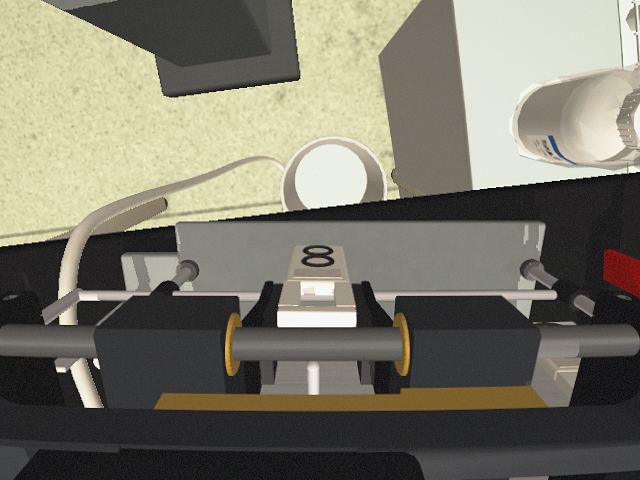

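Emit:
arm_command(increments=[{"gripper": 28, "dx": 0, "dy": 0, "dz": -0.03, "spin": 0}, {"gripper": 28, "dx": 0, "dy": 0, "dz": -0.05, "spin": 0}, {"gripper": 28, "dx": 0, "dy": -0.03, "dz": -0.05, "spin": 0}, {"gripper": 28, "dx": -0.01, "dy": -0.05, "dz": -0.03, "spin": 0}, {"gripper": 28, "dx": -0.01, "dy": -0.055, "dz": 0, "spin": 0}, {"gripper": 28, "dx": -0.01, "dy": -0.055, "dz": 0, "spin": 0}, {"gripper": 28, "dx": -0.01, "dy": -0.055, "dz": 0, "spin": 0}, {"gripper": 28, "dx": -0.01, "dy": -0.055, "dz": 0, "spin": 0}])

```text
time: 24.85
ee_pos: [0.4072, -0.1109, 0.329]
eef_rot: [0.06, 0.998, 0.0, 0.0]
ft_force: [1.1, 1.1, -0.9]
width: 0.0321
```

Emit:
arm_command(increments=[{"gripper": 28, "dx": -0.02, "dy": -0.055, "dz": 0, "spin": 0}, {"gripper": 28, "dx": -0.03, "dy": -0.05, "dz": 0, "spin": 0}, {"gripper": 28, "dx": -0.03, "dy": -0.03, "dz": 0, "spin": 0}, {"gripper": 28, "dx": -0.03, "dy": 0, "dz": 0, "spin": 0}, {"gripper": 28, "dx": -0.018, "dy": 0, "dz": 0, "spin": 0}, {"gripper": 28, "dx": 0, "dy": 0, "dz": 0, "spin": 0}, {"gripper": 28, "dx": 0, "dy": 0, "dz": 0, "spin": 0}, {"gripper": 28, "dx": 0, "dy": 0, "dz": 0, "spin": 0}])

```text
time: 25.85
ee_pos: [0.479, -0.239, 0.3362]
eef_rot: [0.061, 0.998, -0.008, 0.018]
ft_force: [-0.7, 1.1, -0.4]
width: 0.0318
```

```bash
python3 look.py w13;python3 - <<'E'
import cv2
im=cv2.imread("pics/w13.png");cv2.imwrite("pics/w13a.png",cv2.resize(im[95:240,150:430],None,fx=2.85,fy=4,interpolation=cv2.INTER_CUBIC))
E
```

```text
[ 0.479  -0.239   0.3362] [ 0.0606  0.998  -0.0079  0.0182] 0.031753292913334626 [-0.7  1.1 -0.4] 25.85
TCP in rack mm [  67.1 -463.2] jaw yaw - rack deg -0.2
```

View pics/w13.png

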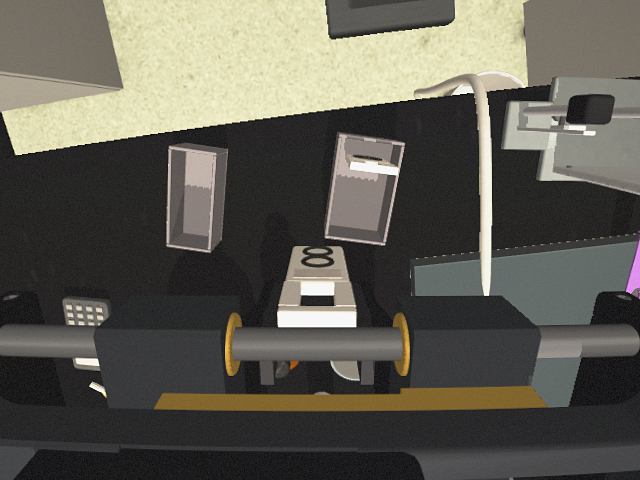

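View pics/w13a.png

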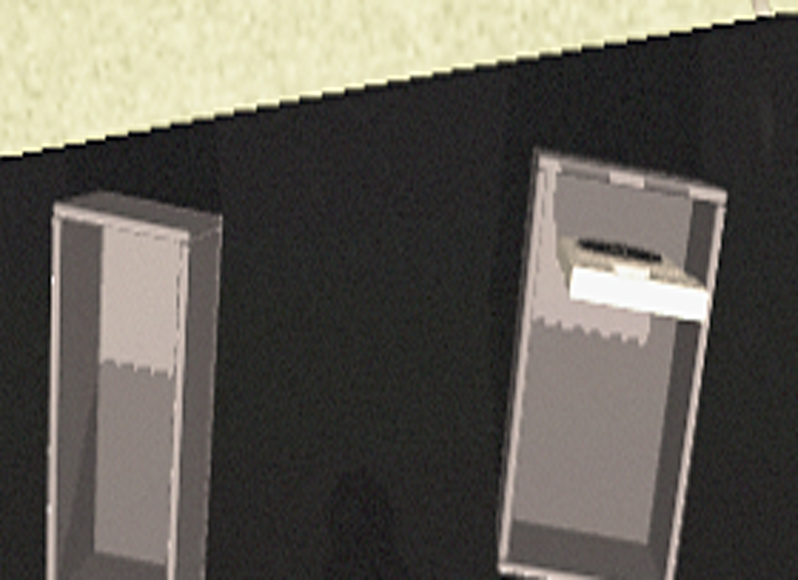

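```bash
python3 - <<'E'
from h import *
s=read_state();print(s["joint_positions"].round(3),s["joint_vel"].round(3),s["ft_force"],s["torque"],s["ee_pos"],R.from_quat(s["eef_rot"]).as_matrix().round(3))
save('s13',cams.camera('scene'));save('t13',cams.camera('top'))
E
```

```text
[-1.366 -0.499  1.339  1.587  0.505  1.631  1.444] [-0.006  0.    -0.004 -0.002  0.001  0.    -0.002] [-0.54315619  0.54978756  0.29223285] [ 0.04625752  0.02389444 -0.0021283 ] [ 0.47909639 -0.23882642  0.33633645] [[-0.992  0.121  0.036]
 [ 0.12   0.993 -0.018]
 [-0.038 -0.014 -0.999]]
```

View pics/s13.png

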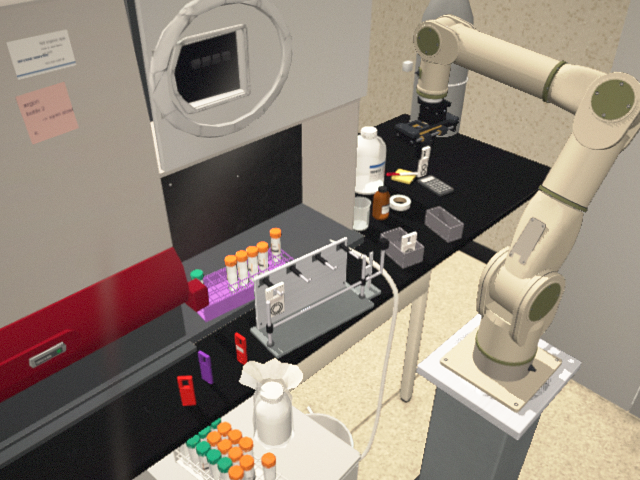

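Emit:
arm_command(increments=[{"gripper": 28, "dx": 0.01, "dy": 0, "dz": 0.01, "spin": 0}, {"gripper": 28, "dx": 0.015, "dy": 0, "dz": 0.01, "spin": 0}, {"gripper": 28, "dx": 0.015, "dy": 0, "dz": 0.01, "spin": 0}, {"gripper": 28, "dx": 0, "dy": 0, "dz": 0.01, "spin": 0}, {"gripper": 28, "dx": 0, "dy": 0, "dz": 0, "spin": 0}, {"gripper": 28, "dx": 0, "dy": 0, "dz": 0, "spin": 0}, {"gripper": 28, "dx": 0, "dy": 0, "dz": 0, "spin": 0}, {"gripper": 28, "dx": 0, "dy": 0, "dz": 0, "spin": 0}])

```text
time: 27.0
ee_pos: [0.4416, -0.234, 0.2953]
eef_rot: [0.06, 0.998, -0.008, 0.019]
ft_force: [-0.0, 0.5, -0.7]
width: 0.0318
```

```bash
cat > st.py <<'E'
from h import *
s=read_state();print(s["joint_positions"].round(3),s["ee_pos"].round(4),s["ft_force"].round(1),s["time"]);print(R.from_quat(s["eef_rot"]).as_matrix().round(3).tolist())
E
python3 st.py
```

```text
[-1.181 -0.499  1.218  1.744  0.484  1.545  1.45 ] [ 0.4416 -0.234   0.2953] [-0.   0.5 -0.7] 27.0
[[-0.992, 0.119, 0.036], [0.119, 0.993, -0.019], [-0.038, -0.014, -0.999]]
```

```bash
cat > kin.py <<'E'
import numpy as np,itertools
from scipy.optimize import least_squares
from scipy.spatial.transform import Rotation as R
def Rz(a): return R.from_euler('z',a).as_matrix()
def Ry(a): return R.from_euler('y',a).as_matrix()
def fk(q,p,s,fl=0):
    # p: az0,h,off_sh,a,off_el,b,off_w?,c,j7off,dx base
    az0,h,a,oe,b,ow,c,o7=p
    T=np.eye(3);x=np.zeros(3)
    T=T@Rz(s[0]*q[0]+az0); x=x+T@[0,0,h]
    T=T@Ry(s[1]*q[1]); T=T@Rz(s[2]*q[2]); x=x+T@[oe,0,a]
    T=T@Ry(s[3]*q[3]); x=x+T@[-oe,0,0]
    T=T@Rz(s[4]*q[4]); x=x+T@[0,0,b]
    T=T@Ry(s[5]*q[5]); x=x+T@[ow,0,c]
    T=T@Rz(s[6]*q[6]+o7)
    return x,T
E
python3 - <<'E'
from kin import *
D=[([-1.27860278,.33286115,-.06470275,1.46093627,.02161763,1.34991645,-.08854992],[.19340181,.59391254,.22176307],[1.56758796e-01,9.87636660e-01,-7.09051614e-04,-7.03354444e-05]),
([-1.366,-.499,1.339,1.587,.505,1.631,1.444],[.47909639,-.23882642,.33633645],[.0606,.998,-.0079,.0182]),
([-1.181,-.499,1.218,1.744,.484,1.545,1.45],[.4416,-.234,.2953],[.060,.998,-.008,.019])]
D=[(np.array(q),np.array(x),R.from_quat(o).as_matrix()) for q,x,o in D]
best=[]
for s in itertools.product([1,-1],repeat=7):
    if s[1]==-1 : continue
    def res(p):
        e=[]
        for q,x,T in D:
            X,TT=fk(q,p,s); e+=list((X-x)); e+=list(.3*R.from_matrix(TT.T@T).as_rotvec())
        return np.array(e)
    for az0 in (0,2.5,-2.5):
      for o7 in(0,1.57,3.14,-1.57):
        try: o=least_squares(res,[az0,.35,.4,0,.4,0,.25,o7],max_nfev=200)
        except Exception: continue
        best.append((o.cost,s,o.x.round(4).tolist()))
best.sort(key=lambda t:t[0])
for b in best[:5]:print(b)
E
```

```text
Still running in the background as job /tmp/bash_jobs.1000/cfd22b4a3202 (pid 1588). You'll get a notice when it ends.
```

```bash
kill -- -$(cat /tmp/bash_jobs.1000/cfd22b4a3202/pid); export OMP_NUM_THREADS=1; time timeout 200 python3 - <<'E'
from kin import *
D=[([-1.27860278,.33286115,-.06470275,1.46093627,.02161763,1.34991645,-.08854992],[.19340181,.59391254,.22176307],[1.56758796e-01,9.87636660e-01,-7.09051614e-04,-7.03354444e-05]),
([-1.366,-.499,1.339,1.587,.505,1.631,1.444],[.47909639,-.23882642,.33633645],[.0606,.998,-.0079,.0182]),
([-1.181,-.499,1.218,1.744,.484,1.545,1.45],[.4416,-.234,.2953],[.060,.998,-.008,.019])]
D=[(np.array(q),np.array(x),R.from_quat(o).as_matrix()) for q,x,o in D]
c=[]
for s in itertools.product([1,-1],repeat=7):
    if s[1]==-1: continue
    # tool z only, differences of az
    v=[]
    for q,x,T in D:
        _,TT=fk(q,[0,0,0,0,0,0,0,0],s); v.append(TT[:,2]); 
    # tool z vertical component must match
    e=sum(abs(v[i][2]-D[i][2][2,2]) for i in range(3)); c.append((e,s))
c.sort();print(c[:8])
best=[]
for e,s in c[:16]:
    def res(p):
        e=[]
        for q,x,T in D:
            X,TT=fk(q,p,s); e+=list((X-x)); e+=list(.3*(TT-T).ravel())
        return np.array(e)
    for az0 in (0,2.5):
      for o7 in(0,1.57,3.14,-1.57):
        o=least_squares(res,[az0,.35,.4,0,.4,0,.25,o7],max_nfev=40)
        best.append((o.cost,s,o.x.round(4).tolist()))
best.sort(key=lambda t:t[0])
for b in best[:5]:print(b)
E
```

```text
[(np.float64(2.3858141136590127e-05), (-1, 1, -1, 1, -1, 1, -1)), (np.float64(2.3858141136590127e-05), (-1, 1, -1, 1, -1, 1, 1)), (np.float64(2.3858141136590127e-05), (-1, 1, 1, 1, 1, 1, -1)), (np.float64(2.3858141136590127e-05), (-1, 1, 1, 1, 1, 1, 1)), (np.float64(2.3858141136590127e-05), (1, 1, -1, 1, -1, 1, -1)), (np.float64(2.3858141136590127e-05), (1, 1, -1, 1, -1, 1, 1)), (np.float64(2.3858141136590127e-05), (1, 1, 1, 1, 1, 1, -1)), (np.float64(2.3858141136590127e-05), (1, 1, 1, 1, 1, 1, 1))]
(np.float64(1.7373768370446663e-05), (-1, 1, -1, 1, -1, 1, -1), [-0.0738, 0.9285, 0.4322, -0.0217, 0.4684, -0.0535, 0.9978, 1.4974])
(np.float64(1.7373768370447632e-05), (-1, 1, -1, 1, -1, 1, -1), [-0.0738, 0.9285, 0.4322, -0.0217, 0.4684, -0.0535, 0.9978, 1.4974])
(np.float64(1.737376837044769e-05), (-1, 1, -1, 1, -1, 1, -1), [-0.0738, 0.9285, 0.4322, -0.0217, 0.4684, -0.0535, 0.9978, 1.4974])
(np.float64(1.7373768370447846e-05), (-1, 1, -1, 1, -1, 1, -1), [-0.0738, 0.9285, 0.4322, -0.0217, 0.4684, -0.0535, 0.9978, 1.4974])
(np.float64(0.0012077608707860598), (-1, 1, -1, 1, -1, 1, -1), [3.0672, -0.4195, -0.375, -0.0257, 0.4143, 0.8784, -1.1019, 4.6384])
real	0m22.607s
user	0m22.353s
sys	0m0.148s
```

```bash
cat > sim.py <<'E'
from kin import *
p=[-0.0738,0.9285,0.4322,-0.0217,0.4684,-0.0535,0.9978,1.4974];s=(-1,1,-1,1,-1,1,-1)
lo=np.array([-2.6,-.5,-1.47,.16,-1.27,.06,-2.6]);hi=np.array([2.6,2.12,1.34,2.42,4.41,2.06,2.6])
def jac(q):
    X,T=fk(q,p,s);J=np.zeros((6,7))
    for i in range(7):
        d=np.zeros(7);d[i]=1e-5;X2,T2=fk(q+d,p,s);J[:3,i]=(X2-X)/1e-5;J[3:,i]=R.from_matrix(T2@T.T).as_rotvec()/1e-5
    return X,T,J
def solve(q,Xd,Td,it=8,wr=1.0,lam=0):
    lo2,hi2=lo+.001,hi-.001
    for _ in range(it):
        X,T,J=jac(q);e=np.r_[Xd-X,wr*R.from_matrix(Td@T.T).as_rotvec()]
        if np.abs(e).max()<1e-6: break
        W=np.ones(7);free=np.ones(7,bool)
        for k in range(4):
            Jf=J.copy();Jf[3:]*=wr;Jf[:,~free]=0
            dq=Jf.T@np.linalg.solve(Jf@Jf.T+(lam**2+1e-10)*np.eye(6),e)
            bad=((q+dq<lo2)|(q+dq>hi2))&free
            if not bad.any(): break
            free&=~bad
        q=np.clip(q+dq,lo2,hi2)
    return q
def run(q,X,T,rows,**k):
    tr=[]
    for dx,dy,dz,sp in rows:
        n=4
        for i in range(n):
            X=X+T@np.array([dx,dy,dz])/n; T=T@Rz(np.radians(sp)/n); q=solve(q,X,T,**k)
        X,T=fk(q,p,s) ; tr.append(q)
    return q,X,T,np.array(tr)
E
cat > hist.py <<'E'
H=[]
def a(*r): H.append([t if len(t)==4 else t for t in r])
a((0,0,-.05,0),(0,0,-.05,0),(0,0,-.05,-6),(0,0,-.03,-6))
a((-.02,-.04,0,0),*[(-.03,-.053,0,0)]*6)
a((-.02,-.03,.01,0),(-.03,-.045,.01,0),(-.03,-.045,.01,0),(-.025,-.04,.01,0),(-.01,-.015,0,0))
a((0,0,0,.9),(.016,-.009,0,0),(.017,-.009,.12,0))
a((0,.001,.042,0)); a((0,0,.048,0)); a((0,-.018,-.008,0)); a((0,0,-.1,0))
a((0,.03,0,0),(-.01,.04,0,-.2),(-.011,.036,.045,0)); a((0,0,.064,0)); a((0,0,-.017,0),(.065,0,0,0))
a((0,0,-.08,0),(0,-.02,-.05,0),(-.01,-.045,-.03,0),(-.01,-.05,0,0),(-.01,-.05,0,0),(-.02,-.05,0,0),(-.02,-.05,0,0))
a((-.03,-.04,0,0),(-.03,-.03,0,0),(-.03,-.01,0,0),(-.02,0,0,0))
a((0,0,0,7.3),(.03,.02,0,0),(.03,.02,0,0),(.02,.016,0,0),(0,0,.12,0)); a((.001,.001,.136,0),(0,0,.006,0))
a((0,0,-.05,0)); a((0,0,-.21,0),(0,0,0,-7.3))
a((.012,.03,0,.1),(.01,.05,0,0),(.01,.055,0,0),(.01,.055,0,0),(0,.055,0,0),(0,.055,0,0),(0,.04,.01,0),(0,.024,.03,0))
a((0,0,.06,0)); a((.001,0,.075,0)); a((0,0,-.017,0),(.065,0,0,0))
a((0,0,-.08,0),(0,-.03,-.05,0),(-.01,-.05,-.03,0),(-.01,-.055,0,0),(-.01,-.055,0,0),(-.01,-.055,0,0),(-.01,-.055,0,0))
a((-.02,-.055,0,0),(-.03,-.05,0,0),(-.03,-.03,0,0),(-.03,0,0,0),(-.018,0,0,0))
a((.01,0,.01,0),(.015,0,.01,0),(.015,0,.01,0),(0,0,.01,0))
E
export OMP_NUM_THREADS=2; timeout 300 python3 - <<'E'
from sim import *
from hist import H
q=np.array([-1.27860278,.33286115,-.06470275,1.46093627,.02161763,1.34991645,-.08854992])
X,T=fk(q,p,s)
for i,h in enumerate(H):
    q,X,T,_=run(q,X,T,h); print(i,q.round(2),X.round(3))
print("real -1.181 -.499 1.218 1.744 .484 1.545 1.45")
E
```

```text
0 [-1.27  0.3  -0.09  1.11  0.03  1.73  0.12] [0.193 0.594 0.402]
1 [-0.92 -0.2   0.25  1.61  0.05  1.73  0.79] [0.354 0.217 0.402]
2 [-0.76 -0.14  0.55  1.63  0.07  1.63  1.26] [0.45  0.031 0.362]
3 [-0.74 -0.2   0.56  1.93  0.11  1.38  1.24] [0.415 0.017 0.242]
4 [-0.74 -0.16  0.57  2.    0.09  1.28  1.25] [0.415 0.018 0.2  ]
5 [-0.74 -0.1   0.59  2.07  0.06  1.16  1.28] [0.415 0.018 0.152]
6 [-0.72 -0.12  0.61  2.06  0.08  1.18  1.31] [ 0.413 -0.     0.16 ]
7 [-0.73 -0.22  0.57  1.9   0.12  1.43  1.26] [0.413 0.    0.26 ]
8 [-0.8  -0.05  0.49  1.88  0.02  1.3   1.13] [0.447 0.103 0.215]
9 [-0.8   0.02  0.5   1.97 -0.01  1.15  1.16] [0.447 0.103 0.151]
10 [-0.83 -0.17  0.44  2.08  0.08  1.21  1.03] [0.382 0.11  0.168]
11 [-0.69 -0.19  0.86  1.7   0.14  1.57  1.61] [ 0.42  -0.161  0.329]
12 [-0.45  0.3   1.03  1.41 -0.26  1.58  2.01] [ 0.52  -0.253  0.329]
13 [-0.72  0.07  1.05  1.82 -0.06  1.28  1.68] [ 0.456 -0.18   0.209]
14 [-0.58  0.34  0.97  1.98 -0.34  0.99  1.87] [ 0.455 -0.179  0.067]
15 [-0.65  0.24  1.03  1.94 -0.23  1.09  1.8 ] [ 0.455 -0.179  0.117]
16 [-0.82 -0.05  1.08  1.62  0.05  1.54  1.71] [ 0.455 -0.178  0.327]
17 [-1.07  0.    0.6   1.69 -0.    1.45  0.99] [0.457 0.188 0.286]
18 [-1.06  0.04  0.61  1.79 -0.02  1.32  1.  ] [0.457 0.188 0.226]
19 [-1.04  0.12  0.61  1.89 -0.08  1.15  1.04] [0.456 0.188 0.151]
20 [-1.11 -0.06  0.56  2.    0.03  1.19  0.89] [0.392 0.196 0.168]
21 [-0.95 -0.35  0.9   1.76  0.27  1.61  1.38] [ 0.405 -0.108  0.329]
22 [-0.56  0.37  1.22  1.41 -0.35  1.6   2.08] [ 0.516 -0.257  0.329]
23 [-0.68  0.27  1.28  1.58 -0.26  1.49  2.06] [ 0.477 -0.252  0.289]
real -1.181 -.499 1.218 1.744 .484 1.545 1.45
```

```bash
export OMP_NUM_THREADS=2; timeout 300 python3 - <<'E'
from sim import *
q=np.array([-1.181,-.499,1.218,1.744,.484,1.545,1.45])
X,T=fk(q,p,s);print(X,T[:,2])
for name,rows in [("A",[(0,-.02,0,0)]*8+[(0,0,.03,0)]*6+[(0,0,0,8)]),("B",[(0,0,.03,0)]*4+[(0,-.02,0,0)]*8+[(0,0,.03,0)]*2),("C",[(0,0,0,8)]+[(0,-.02,0,0)]*8+[(0,0,.03,0)]*7),
 ("spin-",[(0,0,0,-8)]*8),("spin+",[(0,0,0,8)]*5),("+y",[(0,.03,0,0)]*8),("down",[(0,0,.02,0)]*8)]:
    q2,X2,T2,tr=run(q,X,T,rows);print(name);print(tr[[0,len(tr)//2,-1]].round(2),X2.round(3),T2[:,2].round(3),"min margin",np.minimum(tr-lo,hi-tr).min(0).round(2))
E
```

```text
[ 0.4435939  -0.23060401  0.29549255] [ 0.03592179 -0.02088161 -0.99913642]
A
[[-1.18 -0.5   1.25  1.73  0.49  1.54  1.49]
 [-1.02 -0.5   1.33  1.67  0.5   1.53  1.74]
 [-0.86 -0.46  1.33  2.03  0.51  1.17  1.59]] [ 0.385 -0.351  0.163] [ 0.075 -0.06  -0.995] min margin [1.42 0.   0.01 0.39 1.76 0.52 0.86]
B
[[-1.2  -0.5   1.26  1.79  0.49  1.48  1.45]
 [-1.03 -0.5   1.33  1.95  0.52  1.28  1.6 ]
 [-0.85 -0.5   1.33  2.03  0.53  1.19  1.74]] [ 0.381 -0.355  0.166] [ 0.079 -0.055 -0.995] min margin [1.38 0.   0.01 0.39 1.76 0.58 0.85]
C
[[-1.16 -0.47  1.22  1.75  0.45  1.53  1.34]
 [-1.   -0.5   1.34  1.68  0.49  1.53  1.63]
 [-0.85 -0.5   1.34  2.05  0.54  1.17  1.59]] [ 0.369 -0.35   0.153] [ 0.068 -0.055 -0.996] min margin [1.44 0.   0.   0.37 1.72 0.52 0.97]
spin-
[[-1.18 -0.5   1.22  1.74  0.48  1.55  1.59]
 [-1.18 -0.5   1.22  1.74  0.48  1.55  2.15]
 [-1.18 -0.5   1.22  1.74  0.48  1.55  2.57]] [ 0.444 -0.231  0.295] [ 0.036 -0.021 -0.999] min margin [1.42 0.   0.12 0.68 1.75 0.51 0.03]
spin+
[[-1.16 -0.47  1.22  1.75  0.45  1.53  1.34]
 [-1.1  -0.4   1.21  1.75  0.39  1.51  1.11]
 [-1.04 -0.34  1.2   1.75  0.33  1.48  0.88]] [ 0.444 -0.231  0.295] [ 0.036 -0.021 -0.999] min margin [1.44 0.03 0.12 0.67 1.6  0.53 1.26]
+y
[[-1.18 -0.48  1.17  1.77  0.46  1.54  1.4 ]
 [-1.24 -0.4   1.05  1.81  0.37  1.51  1.21]
 [-1.32 -0.29  1.    1.8   0.28  1.48  1.09]] [0.472 0.008 0.292] [ 0.036 -0.021 -0.999] min margin [1.28 0.02 0.17 0.61 1.55 0.52 1.2 ]
down
[[-1.19 -0.5   1.25  1.78  0.49  1.5   1.45]
 [-1.21 -0.5   1.34  1.92  0.52  1.33  1.44]
 [-1.16 -0.5   1.34  2.04  0.54  1.22  1.43]] [ 0.429 -0.224  0.156] [ 0.051 -0.03  -0.998] min margin [1.38 0.   0.   0.38 1.76 0.56 1.15]
```

Emit:
arm_command(increments=[{"gripper": 28, "dx": 0, "dy": 0, "dz": 0, "spin": 8}, {"gripper": 28, "dx": 0, "dy": 0, "dz": 0, "spin": 8}, {"gripper": 28, "dx": 0, "dy": 0, "dz": 0, "spin": 8}, {"gripper": 28, "dx": 0, "dy": 0, "dz": 0, "spin": 8}, {"gripper": 28, "dx": 0, "dy": 0, "dz": 0, "spin": 8}, {"gripper": 28, "dx": 0, "dy": 0, "dz": 0, "spin": 8}, {"gripper": 28, "dx": 0, "dy": 0, "dz": 0, "spin": 0}, {"gripper": 28, "dx": 0, "dy": 0, "dz": 0, "spin": 0}])

```text
time: 28.0
ee_pos: [0.4413, -0.2342, 0.2952]
eef_rot: [0.459, 0.888, -0.0, 0.02]
ft_force: [-0.5, -0.3, -0.1]
width: 0.0317
```

```bash
python3 st.py; timeout 300 python3 - <<'E'
from sim import *
q=np.array([-1.181,-.499,1.218,1.744,.484,1.545,1.45])
X,T=fk(q,p,s)
q2,X2,T2,tr=run(q,X,T,[(0,0,0,8)]*6);print(q2.round(3))
q3,X3,T3,tr=run(q2,X2,T2,[(0,0,0,8)]*16);print(q3.round(3))
q4,X3,T3,tr=run(q3,X3,T3,[(0,.02,0,0)]*8);print(q4.round(3),X3)
q4,X3,T3,tr=run(q4,X3,T3,[(0,0,.02,0)]*11);print(q4.round(3),X3)
E
```

```text
[-1.024 -0.293  1.229  1.745  0.289  1.462  0.786] [ 0.4413 -0.2342  0.2952] [-0.5 -0.3 -0.1] 28.0
[[-0.577, 0.816, 0.036], [0.816, 0.578, -0.019], [-0.036, 0.019, -0.999]]
[-1.007 -0.318  1.187  1.75   0.307  1.477  0.759]
[-0.619 -0.154  0.93   1.754  0.13   1.44  -1.327]
[-0.319  0.231  1.142  1.554 -0.225  1.454 -0.788] [ 0.4355748  -0.39037386  0.29854343]
[-0.146  0.508  0.97   1.808 -0.498  1.043 -0.611] [ 0.44347762 -0.39496778  0.0787334 ]
```

Emit:
arm_command(increments=[{"gripper": 28, "dx": 0, "dy": 0, "dz": 0, "spin": 10}, {"gripper": 28, "dx": 0, "dy": 0, "dz": 0, "spin": 10}, {"gripper": 28, "dx": 0, "dy": 0, "dz": 0, "spin": 10}, {"gripper": 28, "dx": 0, "dy": 0, "dz": 0, "spin": 10}, {"gripper": 28, "dx": 0, "dy": 0, "dz": 0, "spin": 10}, {"gripper": 28, "dx": 0, "dy": 0, "dz": 0, "spin": 10}, {"gripper": 28, "dx": 0, "dy": 0, "dz": 0, "spin": 10}, {"gripper": 28, "dx": 0, "dy": 0, "dz": 0, "spin": 0}])

```text
time: 29.0
ee_pos: [0.4413, -0.234, 0.2952]
eef_rot: [0.886, 0.464, 0.012, 0.017]
ft_force: [-0.4, -0.4, -0.8]
width: 0.0318
```

Emit:
arm_command(increments=[{"gripper": 28, "dx": 0, "dy": 0, "dz": 0, "spin": 10}, {"gripper": 28, "dx": 0, "dy": 0, "dz": 0, "spin": 10}, {"gripper": 28, "dx": 0, "dy": 0, "dz": 0, "spin": 10}, {"gripper": 28, "dx": 0, "dy": 0, "dz": 0, "spin": 10}, {"gripper": 28, "dx": 0, "dy": 0, "dz": 0, "spin": 10}, {"gripper": 28, "dx": 0, "dy": 0, "dz": 0, "spin": 10}, {"gripper": 28, "dx": 0, "dy": 0, "dz": 0, "spin": 10}, {"gripper": 28, "dx": 0, "dy": 0, "dz": 0, "spin": 0}])

```text
time: 30.0
ee_pos: [0.4413, -0.234, 0.2952]
eef_rot: [0.992, -0.126, 0.019, 0.007]
ft_force: [-0.1, -1.1, 0.3]
width: 0.0322
```

```bash
python3 st.py; python3 look.py w14
```

```text
[-0.617 -0.095  0.969  1.74   0.084  1.416 -1.484] [ 0.4413 -0.234   0.2952] [-0.1 -1.1  0.3] 30.0
[[0.967, -0.251, 0.036], [-0.25, -0.968, -0.019], [0.04, 0.009, -0.999]]
[ 0.4413 -0.234   0.2952] [ 0.9918 -0.1263  0.0192  0.0069] 0.032232278482214625 [-0.1 -1.1  0.3] 30.0
TCP in rack mm [  29.2 -462.8] jaw yaw - rack deg 172.24
```

View pics/w14.png

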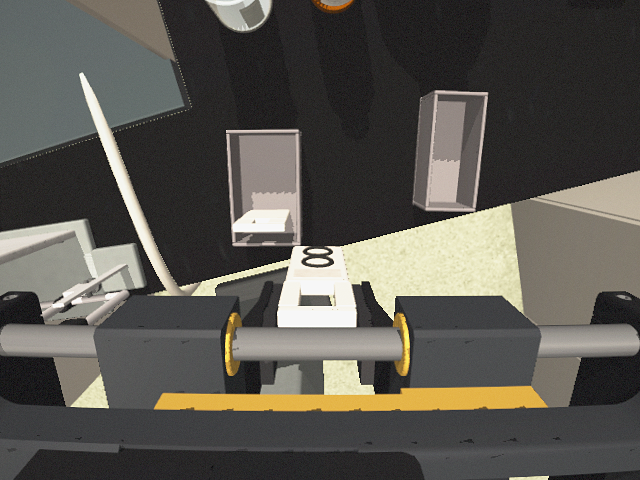

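```bash
python3 - <<'E'
import cv2
im=cv2.imread("pics/w14.png");cv2.imwrite("pics/w14a.png",cv2.resize(im[80:260,215:505],None,fx=2.75,fy=3.3,interpolation=cv2.INTER_CUBIC))
E
```

```text
(no output)
```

View pics/w14a.png

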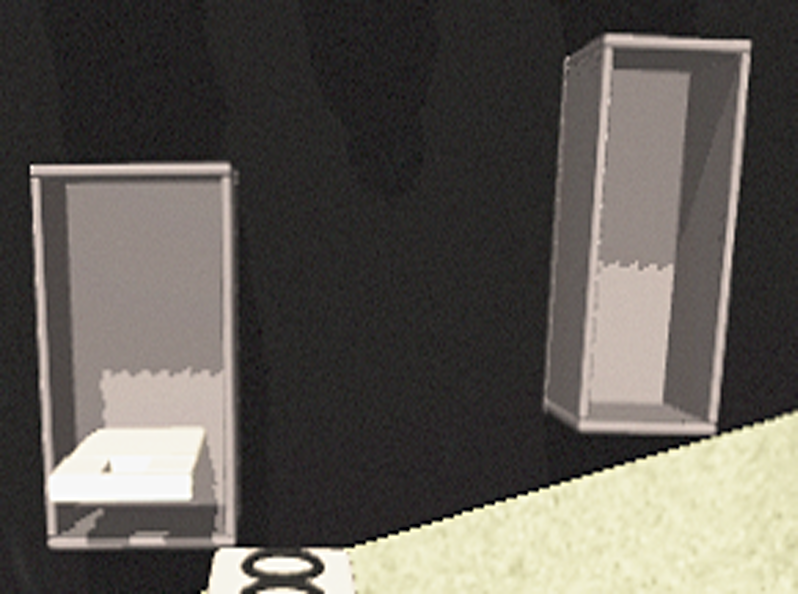

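```bash
cat > go2.py <<'E'
from bins import *
def rel(a,t,xo,yo,z):
    """flipped tool (tool x ~ +bin x): exact increments along current tool axes"""
    s=read_state();T=R.from_quat(s["eef_rot"]).as_matrix();M=np.array([[np.cos(a),-np.sin(a)],[np.sin(a),np.cos(a)]])
    g=np.r_[t+M@[xo,yo],z];d=T.T@(g-s["ee_pos"]);print("  target",g.round(4),"dx dy dz",d.round(4))
    j=np.degrees(np.arctan2(-T[0,1],T[1,1])-a);j=(j+90)%180-90;print("  spin(+cw)",j.round(2),"toolz",T[:,2].round(3))
E
python3 - <<'E'
from go2 import *
c=pickle.load(open("w14.pkl","rb"))
f=lambda q:[(215+u/2.75,80+v/3.3) for u,v in q]
o=lambda TL,TR,BR,BL:f([BR,BL,TL,TR])
B=binpose(c,o((30,166),(237,166),(236,547),(48,547)),.078,"broad")
N=binpose(c,o((603,36),(751,42),(717,434),(580,430)),.058,"narrow")
rel(*N,0,0,.25);rel(*N,0,0,.07)
E
```

```text
broad yaw deg -14.79 c [ 0.4844 -0.1874] res mm [[-0.7, 0.2], [-0.5, 0.0], [0.3, -1.1], [0.8, 0.9]]
  spin needed (deg, +=cw): 180.36
narrow yaw deg -15.03 c [ 0.4709 -0.3993] res mm [[-0.3, -0.2], [-0.8, 0.7], [0.4, -0.2], [0.6, -0.4]]
  spin needed (deg, +=cw): 180.6
  target [ 0.4709 -0.3993  0.25  ] dx dy dz [0.0679 0.1523 0.0493]
  spin(+cw) 0.6 toolz [ 0.036 -0.018 -0.999]
  target [ 0.4709 -0.3993  0.07  ] dx dy dz [0.0608 0.1507 0.2292]
  spin(+cw) 0.6 toolz [ 0.036 -0.018 -0.999]
```

Emit:
arm_command(increments=[{"gripper": 28, "dx": 0.01, "dy": 0.02, "dz": 0, "spin": 0.6}, {"gripper": 28, "dx": 0.012, "dy": 0.03, "dz": 0.01, "spin": 0}, {"gripper": 28, "dx": 0.014, "dy": 0.03, "dz": 0.01, "spin": 0}, {"gripper": 28, "dx": 0.014, "dy": 0.03, "dz": 0.01, "spin": 0}, {"gripper": 28, "dx": 0.01, "dy": 0.03, "dz": 0.01, "spin": 0}, {"gripper": 28, "dx": 0.008, "dy": 0.012, "dz": 0.009, "spin": 0}, {"gripper": 28, "dx": 0, "dy": 0, "dz": 0, "spin": 0}, {"gripper": 28, "dx": 0, "dy": 0, "dz": 0, "spin": 0}])

```text
time: 31.05
ee_pos: [0.4685, -0.3989, 0.2505]
eef_rot: [0.991, -0.133, 0.019, 0.007]
ft_force: [-0.4, 0.2, -1.2]
width: 0.032
```

```bash
python3 st.py; python3 look.py w15; python3 - <<'E'
from go2 import *
a,x,y=np.load("narrow.npy");rel(a,np.array([x,y]),0,0,.07)
E
```

```text
[-0.17   0.415  1.076  1.529 -0.385  1.381 -0.908] [ 0.4685 -0.3989  0.2505] [-0.4  0.2 -1.2] 31.05
[[0.964, -0.263, 0.036], [-0.263, -0.965, -0.018], [0.04, 0.008, -0.999]]
[ 0.4685 -0.3989  0.2505] [ 0.9909 -0.1327  0.0192  0.0067] 0.03195679960763762 [-0.4  0.2 -1.2] 31.05
TCP in rack mm [  75.6 -623.3] jaw yaw - rack deg 171.5
  target [ 0.4709 -0.3993  0.07  ] dx dy dz [-0.005  -0.0015  0.1806]
  spin(+cw) -0.25 toolz [ 0.037 -0.018 -0.999]
```

View pics/w15.png

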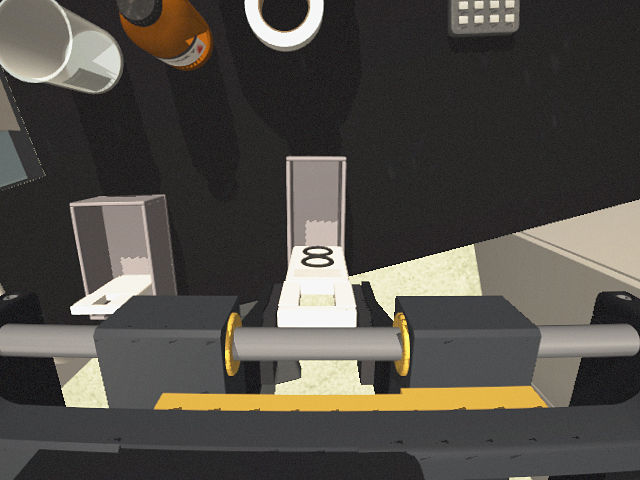

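Emit:
arm_command(increments=[{"gripper": 28, "dx": -0.003, "dy": -0.001, "dz": 0.03, "spin": 0}, {"gripper": 28, "dx": -0.002, "dy": -0.001, "dz": 0.04, "spin": 0}, {"gripper": 28, "dx": 0, "dy": 0, "dz": 0.04, "spin": 0}, {"gripper": 28, "dx": 0, "dy": 0, "dz": 0.03, "spin": 0}, {"gripper": 28, "dx": 0, "dy": 0, "dz": 0.02, "spin": 0}, {"gripper": 28, "dx": 0, "dy": 0, "dz": 0.012, "spin": 0}, {"gripper": 28, "dx": 0, "dy": 0, "dz": 0, "spin": 0}, {"gripper": 28, "dx": 0, "dy": 0, "dz": 0, "spin": 0}])

```text
time: 32.1
ee_pos: [0.4707, -0.3999, 0.0791]
eef_rot: [0.991, -0.134, 0.02, 0.007]
ft_force: [0.4, -0.0, -0.1]
width: 0.0321
```

```bash
python3 st.py; python3 look.py w16
```

```text
[-0.081  0.572  0.948  1.722 -0.536  1.08  -0.805] [ 0.4707 -0.3999  0.0791] [ 0.4 -0.  -0.1] 32.1
[[0.963, -0.266, 0.037], [-0.266, -0.964, -0.019], [0.041, 0.009, -0.999]]
[ 0.4707 -0.3999  0.0791] [ 0.9907 -0.1344  0.0198  0.0071] 0.032073981031460974 [ 0.4 -0.  -0.1] 32.1
TCP in rack mm [  77.9 -624. ] jaw yaw - rack deg 171.31
```

View pics/w16.png

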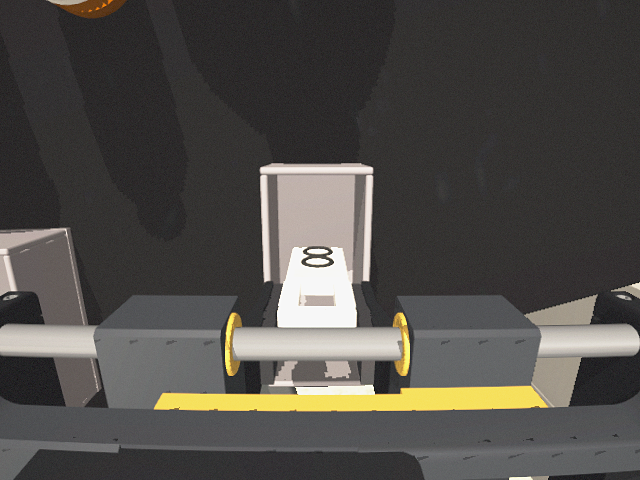

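Emit:
arm_command(increments=[{"gripper": 28, "dx": 0, "dy": 0, "dz": 0.005, "spin": 0}, {"gripper": 28, "dx": 0, "dy": 0, "dz": 0.004, "spin": 0}, {"gripper": 28, "dx": 0, "dy": 0, "dz": 0, "spin": 0}, {"gripper": 45, "dx": 0, "dy": 0, "dz": 0, "spin": 0}, {"gripper": 55, "dx": 0, "dy": 0, "dz": 0, "spin": 0}, {"gripper": 60, "dx": 0, "dy": 0, "dz": 0, "spin": 0}, {"gripper": 60, "dx": 0, "dy": 0, "dz": -0.02, "spin": 0}, {"gripper": 60, "dx": 0, "dy": 0, "dz": -0.03, "spin": 0}])

```text
time: 33.15
ee_pos: [0.4684, -0.3987, 0.1203]
eef_rot: [0.991, -0.135, 0.019, 0.007]
ft_force: [0.5, -0.9, 0.3]
width: 0.0518
```

Emit:
arm_command(increments=[{"gripper": 60, "dx": 0, "dy": 0, "dz": -0.05, "spin": 0}, {"gripper": 60, "dx": 0, "dy": 0, "dz": -0.05, "spin": 0}, {"gripper": 60, "dx": 0, "dy": 0, "dz": -0.05, "spin": 0}, {"gripper": 60, "dx": 0, "dy": 0, "dz": -0.03, "spin": 0}, {"gripper": 60, "dx": 0, "dy": 0, "dz": 0, "spin": 0}, {"gripper": 60, "dx": 0, "dy": 0, "dz": 0, "spin": 0}, {"gripper": 60, "dx": 0, "dy": 0, "dz": 0, "spin": 0}, {"gripper": 60, "dx": 0, "dy": 0, "dz": 0, "spin": 0}])

```text
time: 34.15
ee_pos: [0.4621, -0.3952, 0.2982]
eef_rot: [0.991, -0.134, 0.019, 0.007]
ft_force: [0.0, -0.5, 0.6]
width: 0.0521
```

```bash
python3 st.py; python3 look.py w17
```

```text
[-0.193  0.375  1.105  1.468 -0.351  1.467 -0.933] [ 0.4621 -0.3952  0.2982] [ 0.  -0.5  0.6] 34.15
[[0.963, -0.267, 0.035], [-0.266, -0.964, -0.018], [0.039, 0.008, -0.999]]
[ 0.4621 -0.3952  0.2982] [ 0.9907 -0.1344  0.0186  0.0065] 0.052089362626195776 [ 0.  -0.5  0.6] 34.15
TCP in rack mm [  68.8 -620.3] jaw yaw - rack deg 171.3
```

View pics/w17.png

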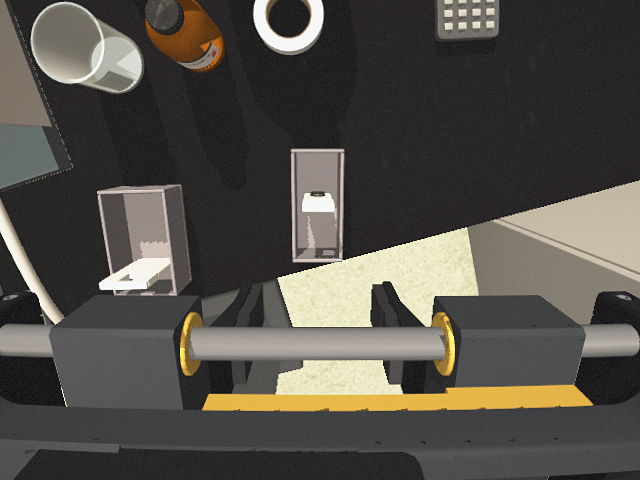

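```bash
cat > plan.py <<'E'
from sim import *
def goto(q,X,T,g,n,yaw=None,nspin=0,log=""):
    # straight move to world g in n rows; spin total deg (cw +)
    d=np.array(g)-X;tr=[]
    for i in range(n):
        Xt=X+d/n;Tt=T@Rz(np.radians(nspin)/n);
        for k in range(3):
            q=solve(q,X+(Xt-X)*(k+1)/3,T@Rz(np.radians(nspin)/n*(k+1)/3))
        X,T=Xt,Tt;tr.append(q)
    Xr,_=fk(q,p,s);tr=np.array(tr)
    print(log,q.round(2),"err",np.abs(Xr-X).max().round(4),"minmargin",np.minimum(tr-lo,hi-tr).min(0).round(2))
    return q,X,T
E
export OMP_NUM_THREADS=2; timeout 500 python3 - <<'E'
from plan import *
q0=np.array([-0.193,.375,1.105,1.468,-.351,1.467,-.933])
def fin(st):
    st=goto(*st,[.478,.356,.30],8,log="overpack")
    st=goto(*st,[.478,.356,.152],4,log="pick")
    st=goto(*st,[.41,.365,.17],3,log="off")
    st=goto(*st,[.41,.365,.33],3,log="up")
    st=goto(*st,[.42,-.10,.33],9,log="carry")
    st=goto(*st,[.51,-.19,.33],3,log="bin",nspin=8)
    st=goto(*st,[.51,-.19,.07],5,log="place")
    st=goto(*st,[.51,-.19,.30],5,log="up")
    st=goto(*st,[.414,0,.26],5,log="knob",nspin=-8)
    st=goto(*st,[.414,0,.15],5,log="knob")
for name in ("flip","unspin here","unspin later"):
    print(name);q=q0.copy();X,T=fk(q,p,s);st=(q,X,T)
    if name=="unspin here": st=goto(*st,X,18,nspin=-188,log="spin")
    else: st=goto(*st,X,1,nspin=-8)
    st=goto(*st,[.40,-.1,.33],7,log="mid")
    st=goto(*st,[.40,.34,.33],8,log="mid2")
    if name=="unspin later": st=goto(*st,st[1],18,nspin=-180,log="spin")
    fin(st)
E
```

```text
flip
 [-0.18  0.36  1.08  1.47 -0.34  1.46 -0.8 ] err 0.0 minmargin [2.42 0.86 0.26 0.95 0.93 0.6  1.8 ]
mid [-0.66 -0.39  0.6   1.84  0.24  1.59 -1.78] err 0.0 minmargin [1.94 0.11 0.21 0.58 1.04 0.47 0.82]
mid2 [-0.95  0.03  0.1   1.57  0.03  1.53 -2.55] err 0.0 minmargin [1.65 0.12 0.83 0.57 1.3  0.47 0.05]
overpack [-0.9   0.2   0.14  1.46  0.01  1.48 -2.46] err 0.0 minmargin [1.65 0.55 1.2  0.87 1.28 0.54 0.06]
pick [-0.89  0.3   0.14  1.67 -0.    1.16 -2.46] err 0.0 minmargin [1.7  0.71 1.2  0.75 1.27 0.66 0.14]
off [-0.97  0.18  0.11  1.76  0.02  1.19 -2.57] err 0.0 minmargin [1.63 0.68 1.21 0.66 1.27 0.87 0.03]
up [-0.97  0.09  0.11  1.51  0.03  1.53 -2.57] err 0.0 minmargin [1.63 0.59 1.23 0.73 1.29 0.53 0.03]
carry [-0.65 -0.32  0.61  1.81  0.2   1.57 -1.75] err 0.0 minmargin [1.67 0.18 0.73 0.6  1.31 0.49 0.1 ]
bin [-0.57  0.02  0.85  1.59 -0.01  1.5  -1.56] err 0.0 minmargin [1.97 0.28 0.49 0.68 1.26 0.52 0.9 ]
place [-0.46  0.33  0.8   1.94 -0.29  0.94 -1.36] err 0.0 minmargin [2.04 0.55 0.48 0.48 0.98 0.67 1.06]
up [-0.58  0.03  0.86  1.64 -0.02  1.44 -1.55] err 0.0 min
[... 2378 characters left out ...]
.51  0.03  1.53  0.57] err 0.0 minmargin [1.67 0.59 1.28 0.73 1.3  0.53 2.03]
carry [-0.6  -0.31  0.58  1.81  0.19  1.56  1.4 ] err 0.0 minmargin [1.71 0.18 0.76 0.59 1.31 0.49 1.2 ]
bin [-0.52  0.02  0.8   1.59 -0.01  1.5   1.58] err 0.0 minmargin [2.02 0.29 0.54 0.68 1.26 0.53 1.02]
place [-0.42  0.32  0.76  1.94 -0.26  0.94  1.76] err 0.0 minmargin [2.09 0.54 0.53 0.48 1.01 0.67 0.84]
up [-0.52  0.03  0.81  1.64 -0.02  1.44  1.59] err 0.0 minmargin [2.08 0.53 0.53 0.52 1.08 0.62 0.89]
knob [-0.7  -0.3   0.48  1.97  0.17  1.42  1.18] err 0.0 minmargin [1.9  0.2  0.59 0.45 1.32 0.63 1.1 ]
knob [-0.7  -0.2   0.53  2.15  0.14  1.14  1.21] err 0.0 minmargin [1.9  0.21 0.81 0.27 1.41 0.7  1.39]
```

Emit:
arm_command(increments=[{"gripper": 80, "dx": 0, "dy": 0, "dz": 0, "spin": -10}, {"gripper": 80, "dx": 0, "dy": 0, "dz": 0, "spin": -10}, {"gripper": 80, "dx": 0, "dy": 0, "dz": 0, "spin": -10}, {"gripper": 80, "dx": 0, "dy": 0, "dz": 0, "spin": -10}, {"gripper": 80, "dx": 0, "dy": 0, "dz": 0, "spin": -10}, {"gripper": 80, "dx": 0, "dy": 0, "dz": 0, "spin": -10}, {"gripper": 80, "dx": 0, "dy": 0, "dz": 0, "spin": -10}, {"gripper": 80, "dx": 0, "dy": 0, "dz": 0, "spin": -10}])

```text
time: 35.2
ee_pos: [0.4621, -0.3954, 0.2986]
eef_rot: [0.844, 0.536, 0.01, 0.017]
ft_force: [0.8, -0.1, -0.1]
width: 0.0697
```

Emit:
arm_command(increments=[{"gripper": 80, "dx": 0, "dy": 0, "dz": 0, "spin": -10}, {"gripper": 80, "dx": 0, "dy": 0, "dz": 0, "spin": -10}, {"gripper": 80, "dx": 0, "dy": 0, "dz": 0, "spin": -10}, {"gripper": 80, "dx": 0, "dy": 0, "dz": 0, "spin": -10}, {"gripper": 80, "dx": 0, "dy": 0, "dz": 0, "spin": -10}, {"gripper": 80, "dx": 0, "dy": 0, "dz": 0, "spin": -10}, {"gripper": 80, "dx": 0, "dy": 0, "dz": 0, "spin": -10}, {"gripper": 80, "dx": 0, "dy": 0, "dz": 0, "spin": -10}])

```text
time: 36.2
ee_pos: [0.4621, -0.3954, 0.2985]
eef_rot: [0.302, 0.953, -0.003, 0.02]
ft_force: [-0.4, -0.1, 0.7]
width: 0.0698
```

Emit:
arm_command(increments=[{"gripper": 80, "dx": 0, "dy": 0, "dz": 0, "spin": -10}, {"gripper": 80, "dx": 0, "dy": 0, "dz": 0, "spin": -10}, {"gripper": 80, "dx": 0, "dy": 0, "dz": 0, "spin": -8.7}, {"gripper": 80, "dx": 0, "dy": 0, "dz": 0, "spin": 0}, {"gripper": 80, "dx": 0, "dy": 0.02, "dz": -0.01, "spin": 0}, {"gripper": 80, "dx": 0, "dy": 0.035, "dz": -0.01, "spin": 0}, {"gripper": 80, "dx": 0, "dy": 0.035, "dz": -0.01, "spin": 0}, {"gripper": 80, "dx": 0, "dy": 0.02, "dz": 0, "spin": 0}])

```text
time: 37.2
ee_pos: [0.4748, -0.2839, 0.328]
eef_rot: [0.06, 0.998, -0.008, 0.019]
ft_force: [-0.4, -0.8, 0.1]
width: 0.0698
```

```bash
python3 st.py; python3 look.py w18
```

```text
[ 0.011  0.097  0.488  1.538 -0.047  1.476  1.95 ] [ 0.4748 -0.2839  0.328 ] [-0.4 -0.8  0.1] 37.2
[[-0.992, 0.12, 0.037], [0.12, 0.993, -0.018], [-0.039, -0.014, -0.999]]
[ 0.4748 -0.2839  0.328 ] [ 0.0602  0.998  -0.008   0.0192] 0.06982378758016926 [-0.4 -0.8  0.1] 37.2
TCP in rack mm [  68.3 -508.3] jaw yaw - rack deg -0.15
```

Emit:
arm_command(increments=[{"gripper": 80, "dx": 0.012, "dy": 0.03, "dz": 0, "spin": 0.15}, {"gripper": 80, "dx": 0.015, "dy": 0.05, "dz": 0, "spin": 0}, {"gripper": 80, "dx": 0.015, "dy": 0.05, "dz": 0, "spin": 0}, {"gripper": 80, "dx": 0.015, "dy": 0.05, "dz": 0, "spin": 0}, {"gripper": 80, "dx": 0.015, "dy": 0.05, "dz": 0, "spin": 0}, {"gripper": 80, "dx": 0, "dy": 0.05, "dz": 0, "spin": 0}, {"gripper": 80, "dx": 0, "dy": 0.05, "dz": 0, "spin": 0}, {"gripper": 80, "dx": 0, "dy": 0.05, "dz": 0, "spin": 0}])

```text
time: 38.25
ee_pos: [0.4486, 0.1012, 0.3191]
eef_rot: [0.062, 0.998, -0.008, 0.019]
ft_force: [1.4, 0.4, -0.3]
width: 0.0694
```

Emit:
arm_command(increments=[{"gripper": 80, "dx": 0, "dy": 0.05, "dz": 0, "spin": 0}, {"gripper": 80, "dx": 0, "dy": 0.05, "dz": 0, "spin": 0}, {"gripper": 80, "dx": 0, "dy": 0.05, "dz": 0, "spin": 0}, {"gripper": 80, "dx": 0, "dy": 0.05, "dz": 0, "spin": 0}, {"gripper": 80, "dx": 0, "dy": 0.035, "dz": 0.01, "spin": 0}, {"gripper": 80, "dx": 0, "dy": 0.018, "dz": 0.03, "spin": 0}, {"gripper": 80, "dx": 0, "dy": 0, "dz": 0.03, "spin": 0}, {"gripper": 80, "dx": 0, "dy": 0, "dz": 0, "spin": 0}])

```text
time: 39.25
ee_pos: [0.481, 0.3486, 0.2431]
eef_rot: [0.062, 0.998, -0.01, 0.017]
ft_force: [-0.5, -0.7, 1.4]
width: 0.0697
```

```bash
python3 st.py; python3 look.py w19; python3 - <<'E'
from go2 import *
a,x,y=np.load("rack.npy");rel(a,np.array([x,y]),-.004,.1275,.152)
E
```

```text
[-0.582  0.251 -0.174  1.523  0.083  1.363  0.68 ] [0.481  0.3486 0.2431] [-0.5 -0.7  1.4] 39.25
[[-0.992, 0.124, 0.032], [0.123, 0.992, -0.022], [-0.035, -0.018, -0.999]]
[0.481  0.3486 0.2431] [ 0.0617  0.9979 -0.0099  0.0167] 0.06966405023163592 [-0.5 -0.7  1.4] 39.25
TCP in rack mm [ -0.  120.6] jaw yaw - rack deg -0.33
  target [0.4779 0.356  0.152 ] dx dy dz [0.0079 0.0077 0.0929]
  spin(+cw) -0.31 toolz [ 0.035 -0.02  -0.999]
```

View pics/w19.png

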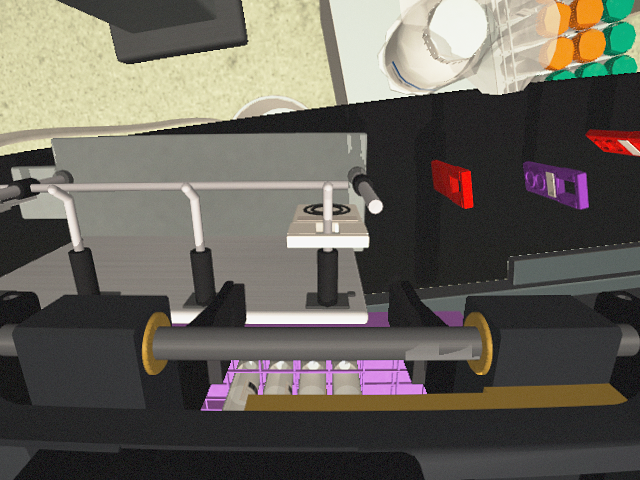

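Emit:
arm_command(increments=[{"gripper": 80, "dx": 0.008, "dy": 0.008, "dz": 0, "spin": -0.3}, {"gripper": 80, "dx": 0, "dy": 0, "dz": 0.02, "spin": 0}, {"gripper": 80, "dx": 0, "dy": 0, "dz": 0.02, "spin": 0}, {"gripper": 80, "dx": 0, "dy": 0, "dz": 0, "spin": 0}, {"gripper": 80, "dx": 0, "dy": 0, "dz": 0, "spin": 0}, {"gripper": 80, "dx": 0, "dy": 0, "dz": 0, "spin": 0}, {"gripper": 80, "dx": 0, "dy": 0, "dz": 0, "spin": 0}, {"gripper": 80, "dx": 0, "dy": 0, "dz": 0, "spin": 0}])

```text
time: 40.3
ee_pos: [0.4759, 0.3583, 0.2056]
eef_rot: [0.058, 0.998, -0.008, 0.019]
ft_force: [-0.5, 0.3, 0.3]
width: 0.0695
```

```bash
python3 st.py; python3 look.py w20; python3 - <<'E'
from go2 import *
a,x,y=np.load("rack.npy");rel(a,np.array([x,y]),-.004,.1275,.152)
E
```

```text
[-0.593  0.271 -0.183  1.577  0.091  1.285  0.662] [0.4759 0.3583 0.2056] [-0.5  0.3  0.3] 40.3
[[-0.993, 0.115, 0.036], [0.115, 0.993, -0.018], [-0.038, -0.014, -0.999]]
[0.4759 0.3583 0.2056] [ 0.0576  0.9981 -0.0081  0.0187] 0.06949466315091207 [-0.5  0.3  0.3] 40.3
TCP in rack mm [ -6.3 129.5] jaw yaw - rack deg 0.14
  target [0.4779 0.356  0.152 ] dx dy dz [-0.0002 -0.0012  0.0536]
  spin(+cw) 0.15 toolz [ 0.036 -0.018 -0.999]
```

View pics/w20.png

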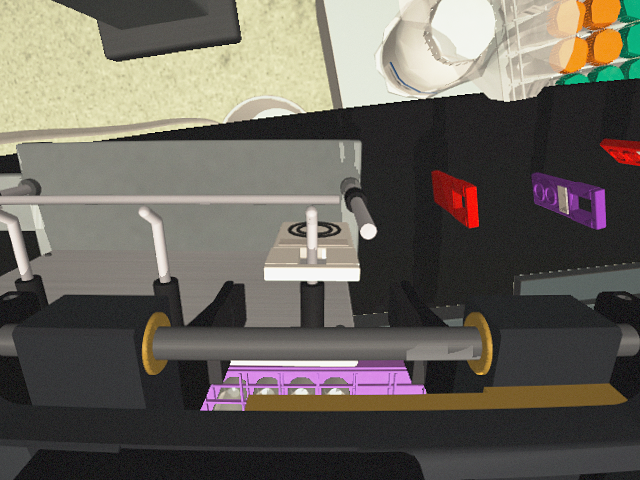

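Emit:
arm_command(increments=[{"gripper": 80, "dx": 0, "dy": -0.001, "dz": 0.02, "spin": 0}, {"gripper": 80, "dx": 0, "dy": 0, "dz": 0.018, "spin": 0}, {"gripper": 80, "dx": 0, "dy": 0, "dz": 0.01, "spin": 0}, {"gripper": 80, "dx": 0, "dy": 0, "dz": 0.005, "spin": 0}, {"gripper": 80, "dx": 0, "dy": 0, "dz": 0, "spin": 0}, {"gripper": 50, "dx": 0, "dy": 0, "dz": 0, "spin": 0}, {"gripper": 50, "dx": 0, "dy": 0, "dz": 0, "spin": 0}, {"gripper": 50, "dx": 0, "dy": 0, "dz": 0, "spin": 0}])

```text
time: 41.35
ee_pos: [0.4778, 0.3563, 0.1528]
eef_rot: [0.058, 0.998, -0.008, 0.019]
ft_force: [0.8, 0.9, 0.7]
width: 0.0522
```

Emit:
arm_command(increments=[{"gripper": 50, "dx": 0, "dy": 0, "dz": -0.009, "spin": 0}, {"gripper": 50, "dx": 0, "dy": 0, "dz": -0.008, "spin": 0}, {"gripper": 50, "dx": 0, "dy": 0, "dz": 0, "spin": 0}, {"gripper": 50, "dx": 0.015, "dy": 0, "dz": -0.001, "spin": 0}, {"gripper": 50, "dx": 0.018, "dy": 0, "dz": -0.001, "spin": 0}, {"gripper": 50, "dx": 0.018, "dy": 0, "dz": -0.001, "spin": 0}, {"gripper": 50, "dx": 0.014, "dy": 0, "dz": 0, "spin": 0}, {"gripper": 50, "dx": 0, "dy": 0, "dz": 0, "spin": 0}])

```text
time: 42.35
ee_pos: [0.4112, 0.3645, 0.1701]
eef_rot: [0.057, 0.998, -0.008, 0.019]
ft_force: [-0.2, 0.4, -0.4]
width: 0.0521
```

```bash
python3 st.py; python3 look.py w21
```

```text
[-0.639  0.203 -0.219  1.738  0.089  1.197  0.571] [0.4112 0.3645 0.1701] [-0.2  0.4 -0.4] 42.35
[[-0.993, 0.113, 0.036], [0.113, 0.993, -0.018], [-0.038, -0.014, -0.999]]
[0.4112 0.3645 0.1701] [ 0.0567  0.9982 -0.0081  0.0186] 0.052073124650818856 [-0.2  0.4 -0.4] 42.35
TCP in rack mm [-71.3 128.1] jaw yaw - rack deg 0.25
```

View pics/w21.png

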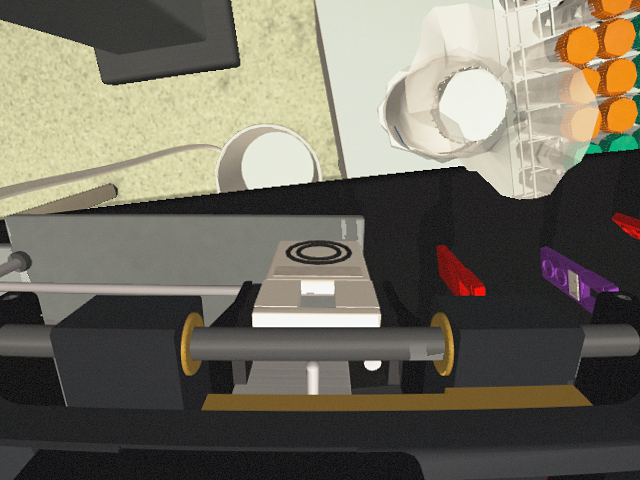

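Emit:
arm_command(increments=[{"gripper": 50, "dx": 0, "dy": 0, "dz": -0.03, "spin": 0}, {"gripper": 50, "dx": 0, "dy": 0, "dz": -0.05, "spin": 0}, {"gripper": 50, "dx": -0.01, "dy": -0.02, "dz": -0.05, "spin": 0}, {"gripper": 50, "dx": -0.02, "dy": -0.04, "dz": -0.03, "spin": 0}, {"gripper": 50, "dx": -0.02, "dy": -0.05, "dz": 0, "spin": 0}, {"gripper": 50, "dx": -0.015, "dy": -0.05, "dz": 0, "spin": 0}, {"gripper": 50, "dx": -0.015, "dy": -0.05, "dz": 0, "spin": 0}, {"gripper": 50, "dx": -0.01, "dy": -0.05, "dz": 0, "spin": 0}])

```text
time: 43.4
ee_pos: [0.4666, 0.0959, 0.337]
eef_rot: [0.058, 0.998, -0.008, 0.019]
ft_force: [1.0, -1.1, -0.4]
width: 0.0522
```

Emit:
arm_command(increments=[{"gripper": 50, "dx": -0.01, "dy": -0.05, "dz": 0, "spin": 0}, {"gripper": 50, "dx": -0.01, "dy": -0.05, "dz": 0, "spin": 0}, {"gripper": 50, "dx": -0.01, "dy": -0.05, "dz": 0, "spin": 0}, {"gripper": 50, "dx": -0.01, "dy": -0.05, "dz": 0, "spin": 0}, {"gripper": 50, "dx": -0.015, "dy": -0.05, "dz": 0, "spin": 0}, {"gripper": 50, "dx": -0.01, "dy": -0.05, "dz": 0, "spin": 0}, {"gripper": 50, "dx": 0, "dy": -0.03, "dz": 0, "spin": 0}, {"gripper": 50, "dx": 0, "dy": 0, "dz": 0, "spin": 0}])

```text
time: 44.4
ee_pos: [0.4916, -0.2403, 0.344]
eef_rot: [0.06, 0.998, -0.009, 0.018]
ft_force: [0.1, 1.2, -1.2]
width: 0.0519
```

```bash
python3 st.py; python3 look.py w22; python3 - <<'E'
import cv2
im=cv2.imread("pics/w22.png");cv2.imwrite("pics/w22a.png",cv2.resize(im[80:260,140:430],None,fx=2.75,fy=3.3,interpolation=cv2.INTER_CUBIC))
E
```

```text
[-0.017  0.081  0.416  1.518 -0.028  1.509  1.848] [ 0.4916 -0.2403  0.344 ] [ 0.1  1.2 -1.2] 44.4
[[-0.992, 0.121, 0.035], [0.12, 0.993, -0.02], [-0.038, -0.016, -0.999]]
[ 0.4916 -0.2403  0.344 ] [ 0.0604  0.998  -0.0089  0.0183] 0.051853213820886854 [ 0.1  1.2 -1.2] 44.4
TCP in rack mm [  79.8 -463. ] jaw yaw - rack deg -0.18
```

View pics/w22.png

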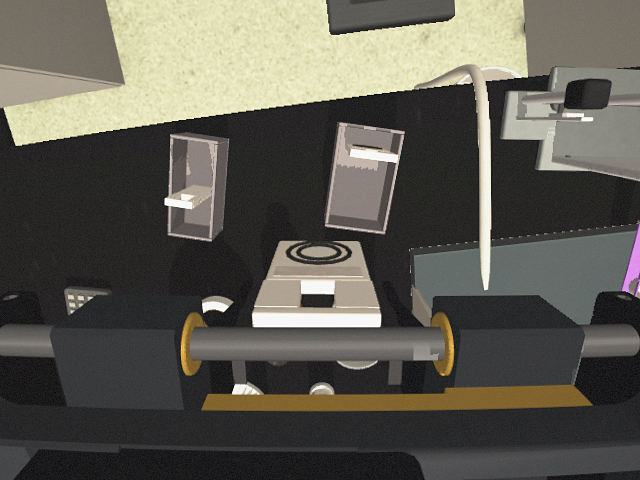

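View pics/w22a.png

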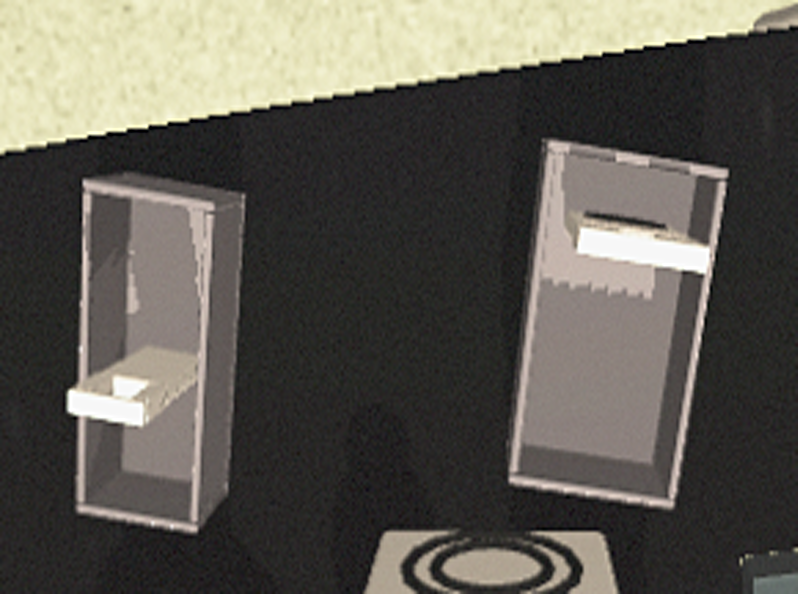

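```bash
python3 - <<'E'
from go2 import *
c=pickle.load(open("w22.pkl","rb"))
f=lambda q:[(140+u/2.75,80+v/3.3) for u,v in q]
B=binpose(c,f([(546,140),(728,172),(672,507),(510,484)]),.078,"broad")
rel(*B,.030,0,.21);rel(*B,.030,0,.07)
# after spin, increments
a,t=B
s=read_state();T=R.from_quat(s["eef_rot"]).as_matrix()@R.from_euler('z',8,degrees=True).as_matrix();M=np.array([[np.cos(a),-np.sin(a)],[np.sin(a),np.cos(a)]])
print("after spin 8:",(T.T@(np.r_[t+M@[.03,0],.21]-s["ee_pos"])).round(4))
E
```

```text
broad yaw deg -14.07 c [ 0.4861 -0.1862] res mm [[-0.2, 0.4], [-1.1, -0.0], [1.2, 0.8], [0.1, -1.2]]
  spin needed (deg, +=cw): 7.28
  target [ 0.5152 -0.1935  0.21  ] dx dy dz [-0.0126  0.049   0.1338]
  spin(+cw) 7.28 toolz [ 0.036 -0.019 -0.999]
  target [ 0.5152 -0.1935  0.07  ] dx dy dz [-0.0073  0.0511  0.2737]
  spin(+cw) 7.28 toolz [ 0.036 -0.019 -0.999]
after spin 8: [-0.0056  0.0503  0.1338]
```

Emit:
arm_command(increments=[{"gripper": 50, "dx": 0, "dy": 0, "dz": 0, "spin": 7.4}, {"gripper": 50, "dx": 0, "dy": 0.02, "dz": 0.02, "spin": 0}, {"gripper": 50, "dx": 0, "dy": 0.02, "dz": 0.03, "spin": 0}, {"gripper": 50, "dx": 0, "dy": 0.01, "dz": 0.04, "spin": 0}, {"gripper": 50, "dx": 0, "dy": 0, "dz": 0.03, "spin": 0}, {"gripper": 50, "dx": 0, "dy": 0, "dz": 0.014, "spin": 0}, {"gripper": 50, "dx": 0, "dy": 0, "dz": 0, "spin": 0}, {"gripper": 50, "dx": 0, "dy": 0, "dz": 0, "spin": 0}])

```text
time: 45.45
ee_pos: [0.5101, -0.1909, 0.2111]
eef_rot: [0.122, 0.992, -0.007, 0.02]
ft_force: [-0.4, 0.1, -1.1]
width: 0.0517
```

```bash
python3 st.py; python3 look.py w23; python3 - <<'E'
from go2 import *
a,x,y=np.load("broad.npy");rel(a,np.array([x,y]),.024,0,.08)
E
```

```text
[-0.07   0.125  0.37   1.748 -0.04   1.235  1.636] [ 0.5101 -0.1909  0.2111] [-0.4  0.1 -1.1] 45.45
[[-0.969, 0.242, 0.038], [0.242, 0.97, -0.019], [-0.041, -0.009, -0.999]]
[ 0.5101 -0.1909  0.2111] [ 0.1219  0.9923 -0.007   0.02  ] 0.05171886020725649 [-0.4  0.1 -1.1] 45.45
TCP in rack mm [  92.4 -411.8] jaw yaw - rack deg -7.25
  target [ 0.5094 -0.192   0.08  ] dx dy dz [ 0.0059 -0.      0.131 ]
  spin(+cw) 0.05 toolz [ 0.038 -0.019 -0.999]
```

View pics/w23.png

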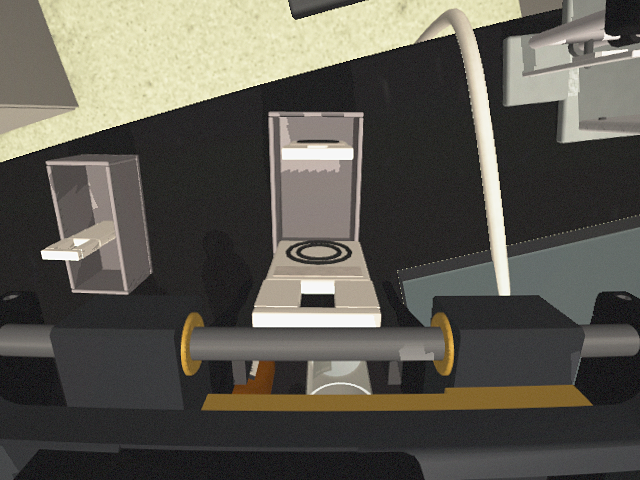

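Emit:
arm_command(increments=[{"gripper": 50, "dx": 0.003, "dy": 0, "dz": 0.03, "spin": 0}, {"gripper": 50, "dx": 0.003, "dy": 0, "dz": 0.035, "spin": 0}, {"gripper": 50, "dx": 0, "dy": 0, "dz": 0.03, "spin": 0}, {"gripper": 50, "dx": 0, "dy": 0, "dz": 0.02, "spin": 0}, {"gripper": 50, "dx": 0, "dy": 0, "dz": 0.015, "spin": 0}, {"gripper": 50, "dx": 0, "dy": 0, "dz": 0, "spin": 0}, {"gripper": 50, "dx": 0, "dy": 0, "dz": 0, "spin": 0}, {"gripper": 50, "dx": 0, "dy": 0, "dz": 0, "spin": 0}])

```text
time: 46.5
ee_pos: [0.5089, -0.1918, 0.0805]
eef_rot: [0.122, 0.992, -0.007, 0.02]
ft_force: [0.2, -1.1, 0.1]
width: 0.0518
```

```bash
python3 st.py; python3 look.py w24
```

```text
[-0.045  0.258  0.359  1.895 -0.101  0.965  1.684] [ 0.5089 -0.1918  0.0805] [ 0.2 -1.1  0.1] 46.5
[[-0.969, 0.242, 0.038], [0.242, 0.97, -0.019], [-0.041, -0.009, -0.999]]
[ 0.5089 -0.1918  0.0805] [ 0.1219  0.9923 -0.007   0.0199] 0.05183975321446139 [ 0.2 -1.1  0.1] 46.5
TCP in rack mm [  91.4 -412.9] jaw yaw - rack deg -7.25
```

View pics/w24.png

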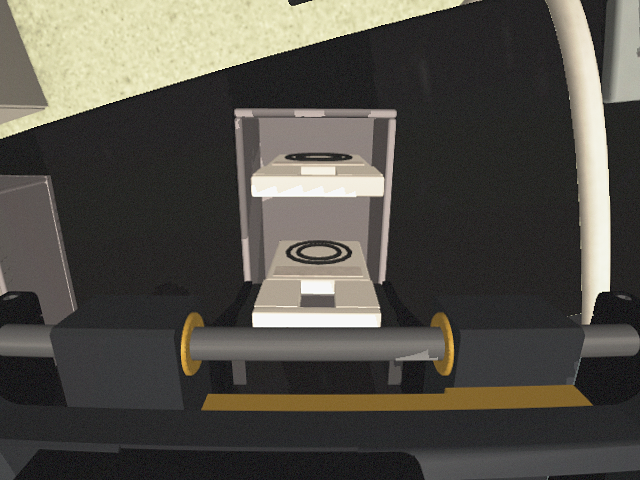

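Emit:
arm_command(increments=[{"gripper": 50, "dx": 0, "dy": 0, "dz": 0.006, "spin": 0}, {"gripper": 50, "dx": 0, "dy": 0, "dz": 0.005, "spin": 0}, {"gripper": 50, "dx": 0, "dy": 0, "dz": 0, "spin": 0}, {"gripper": 62, "dx": 0, "dy": 0, "dz": 0, "spin": 0}, {"gripper": 72, "dx": 0, "dy": 0, "dz": 0, "spin": 0}, {"gripper": 78, "dx": 0, "dy": 0, "dz": 0, "spin": 0}, {"gripper": 78, "dx": 0, "dy": 0, "dz": -0.02, "spin": 0}, {"gripper": 78, "dx": 0, "dy": 0, "dz": -0.03, "spin": 0}])

```text
time: 47.55
ee_pos: [0.5062, -0.1908, 0.1185]
eef_rot: [0.122, 0.992, -0.007, 0.018]
ft_force: [1.0, -0.2, -0.3]
width: 0.0678
```

Emit:
arm_command(increments=[{"gripper": 78, "dx": 0, "dy": 0, "dz": -0.05, "spin": 0}, {"gripper": 78, "dx": 0, "dy": 0, "dz": -0.05, "spin": 0}, {"gripper": 78, "dx": 0, "dy": 0, "dz": -0.05, "spin": 0}, {"gripper": 60, "dx": 0, "dy": 0, "dz": -0.02, "spin": -7.2}, {"gripper": 60, "dx": 0, "dy": 0, "dz": 0, "spin": 0}, {"gripper": 60, "dx": 0, "dy": 0, "dz": 0, "spin": 0}, {"gripper": 60, "dx": 0, "dy": 0, "dz": 0, "spin": 0}, {"gripper": 60, "dx": 0, "dy": 0, "dz": 0, "spin": 0}])

```text
time: 48.55
ee_pos: [0.5005, -0.1878, 0.2876]
eef_rot: [0.06, 0.998, -0.008, 0.018]
ft_force: [-0.2, 1.2, 0.1]
width: 0.0526
```

```bash
python3 st.py; python3 look.py w25
```

```text
[-0.081  0.063  0.369  1.65  -0.015  1.395  1.741] [ 0.5005 -0.1878  0.2876] [-0.2  1.2  0.1] 48.55
[[-0.992, 0.119, 0.035], [0.119, 0.993, -0.018], [-0.037, -0.014, -0.999]]
[ 0.5005 -0.1878  0.2876] [ 0.0597  0.998  -0.0081  0.0179] 0.05261289132631993 [-0.2  1.2  0.1] 48.55
TCP in rack mm [  82.5 -409.8] jaw yaw - rack deg -0.09
```

View pics/w25.png

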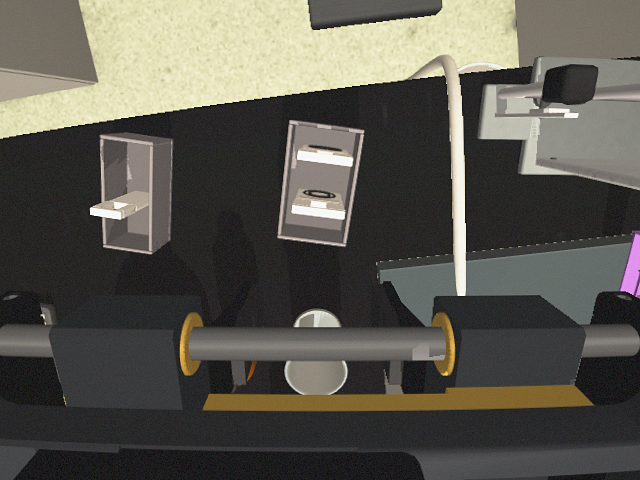

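```bash
python3 - <<'E'
from go2 import *
c=pickle.load(open("w25.pkl","rb"))
for nm,px in [("narrow",(106,211)),("broad",(325,156)),("broad",(319,209))]:
    a,x,y=np.load(nm+".npy");P=onz(c,*px,.098);M=np.array([[np.cos(a),np.sin(a)],[-np.sin(a),np.cos(a)]]);print(nm,(M@(P[:2]-[x,y])*1000).round(1))
a,x,y=np.load("rack.npy");rel(a,np.array([x,y]),-.026,-.231,.23);rel(a,np.array([x,y]),-.026,-.231,.16)
E
cat > /dev/null; python3 - <<'E'
import cv2
im=cv2.imread("pics/w25.png");cv2.imwrite("pics/w25a.png",cv2.resize(im[110:260,80:380],None,fx=2.6,fy=3.5,interpolation=cv2.INTER_CUBIC))
E
```

```text
narrow [6.2 1.3]
broad [-36.7   1.5]
broad [14.3  2.4]
  target [0.4138 0.0026 0.23  ] dx dy dz [0.1109 0.1795 0.0513]
  spin(+cw) -0.08 toolz [ 0.035 -0.018 -0.999]
  target [0.4138 0.0026 0.16  ] dx dy dz [0.1135 0.1805 0.1212]
  spin(+cw) -0.08 toolz [ 0.035 -0.018 -0.999]
```

View pics/w25a.png

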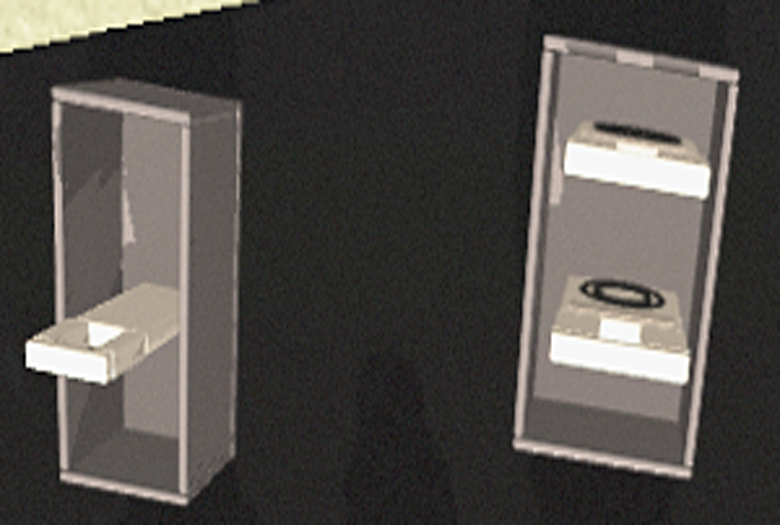

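Emit:
arm_command(increments=[{"gripper": 60, "dx": 0.015, "dy": 0.02, "dz": 0, "spin": -0.1}, {"gripper": 60, "dx": 0.025, "dy": 0.035, "dz": 0, "spin": 0}, {"gripper": 60, "dx": 0.025, "dy": 0.04, "dz": 0, "spin": 0}, {"gripper": 60, "dx": 0.025, "dy": 0.04, "dz": 0, "spin": 0}, {"gripper": 60, "dx": 0.021, "dy": 0.03, "dz": 0.01, "spin": 0}, {"gripper": 60, "dx": 0, "dy": 0.0145, "dz": 0.02, "spin": 0}, {"gripper": 60, "dx": 0, "dy": 0, "dz": 0.02, "spin": 0}, {"gripper": 60, "dx": 0, "dy": 0, "dz": 0, "spin": 0}])

```text
time: 49.6
ee_pos: [0.4126, 0.0023, 0.2306]
eef_rot: [0.059, 0.998, -0.008, 0.017]
ft_force: [0.5, 0.1, 0.4]
width: 0.0524
```

```bash
python3 st.py; python3 look.py w26; python3 - <<'E'
from go2 import *
a,x,y=np.load("rack.npy");rel(a,np.array([x,y]),-.026,-.231,.16)
E
```

```text
[-0.265 -0.182  0.114  1.993  0.046  1.3    1.289] [0.4126 0.0023 0.2306] [0.5 0.1 0.4] 49.6
[[-0.993, 0.117, 0.034], [0.117, 0.993, -0.019], [-0.036, -0.015, -0.999]]
[0.4126 0.0023 0.2306] [ 0.0585  0.9981 -0.0085  0.0173] 0.05236696364230405 [0.5 0.1 0.4] 49.6
TCP in rack mm [ -27.1 -231.4] jaw yaw - rack deg 0.04
  target [0.4138 0.0026 0.16  ] dx dy dz [0.0021 0.0014 0.0716]
  spin(+cw) 0.02 toolz [ 0.035 -0.019 -0.999]
```

View pics/w26.png

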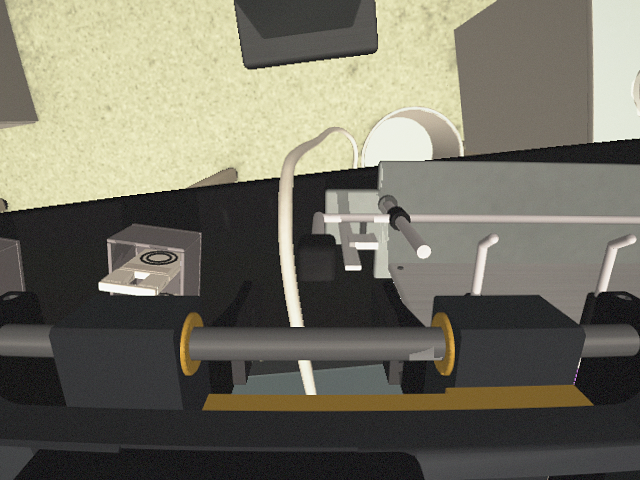

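Knob at (317,258), centred between the fingers. Descend to 0.160 and grip.

Emit:
arm_command(increments=[{"gripper": 60, "dx": 0.002, "dy": 0.001, "dz": 0.02, "spin": 0}, {"gripper": 60, "dx": 0, "dy": 0, "dz": 0.025, "spin": 0}, {"gripper": 60, "dx": 0, "dy": 0, "dz": 0.015, "spin": 0}, {"gripper": 60, "dx": 0, "dy": 0, "dz": 0.01, "spin": 0}, {"gripper": 60, "dx": 0, "dy": 0, "dz": 0, "spin": 0}, {"gripper": 20, "dx": 0, "dy": 0, "dz": 0, "spin": 0}, {"gripper": 20, "dx": 0, "dy": 0, "dz": 0, "spin": 0}, {"gripper": 20, "dx": 0, "dy": 0, "dz": 0, "spin": 0}], grip_force=30)

```text
time: 50.65
ee_pos: [0.4143, 0.0024, 0.162]
eef_rot: [0.058, 0.998, -0.008, 0.019]
ft_force: [0.6, 0.4, 0.5]
width: 0.03
```

Emit:
arm_command(increments=[{"gripper": 20, "dx": 0, "dy": 0, "dz": 0.003, "spin": 0}, {"gripper": 20, "dx": 0, "dy": 0, "dz": 0.003, "spin": 0}, {"gripper": 20, "dx": 0, "dy": 0, "dz": 0.002, "spin": 0}, {"gripper": 20, "dx": 0, "dy": 0, "dz": 0, "spin": 0}, {"gripper": 20, "dx": 0, "dy": 0, "dz": 0, "spin": 0}, {"gripper": 20, "dx": 0, "dy": 0, "dz": 0, "spin": 0}, {"gripper": 20, "dx": 0, "dy": 0, "dz": 0, "spin": 0}, {"gripper": 20, "dx": 0, "dy": 0, "dz": 0, "spin": 0}])

```text
time: 51.65
ee_pos: [0.4148, 0.0025, 0.1543]
eef_rot: [0.058, 0.998, -0.008, 0.019]
ft_force: [-1.9, -0.8, 7.1]
width: 0.0234
```

Emit:
arm_command(increments=[{"gripper": 20, "dx": 0, "dy": 0, "dz": 0.002, "spin": 0}, {"gripper": 20, "dx": 0, "dy": 0, "dz": 0.001, "spin": 0}, {"gripper": 20, "dx": 0, "dy": 0, "dz": 0, "spin": 0}, {"gripper": 20, "dx": 0, "dy": 0.004, "dz": 0, "spin": 0}, {"gripper": 20, "dx": 0, "dy": 0.004, "dz": 0, "spin": 0}, {"gripper": 20, "dx": 0, "dy": 0.004, "dz": 0, "spin": 0}, {"gripper": 20, "dx": 0, "dy": 0.004, "dz": 0, "spin": 0}, {"gripper": 20, "dx": 0, "dy": 0, "dz": 0, "spin": 0}])

```text
time: 52.65
ee_pos: [0.4164, 0.017, 0.1509]
eef_rot: [0.059, 0.998, -0.009, 0.019]
ft_force: [-4.5, -6.7, 7.6]
width: 0.024
```

```bash
python3 st.py; python3 look.py w27
```

```text
[-0.28  -0.106  0.102  2.1    0.041  1.115  1.257] [0.4164 0.017  0.1509] [-4.5 -6.7  7.6] 52.65
[[-0.992, 0.118, 0.036], [0.117, 0.993, -0.02], [-0.038, -0.015, -0.999]]
[0.4164 0.017  0.1509] [ 0.0589  0.9981 -0.0088  0.0186] 0.02397551711377701 [-4.5 -6.7  7.6] 52.65
TCP in rack mm [ -25.1 -216.4] jaw yaw - rack deg -0.01
```

View pics/w27.png

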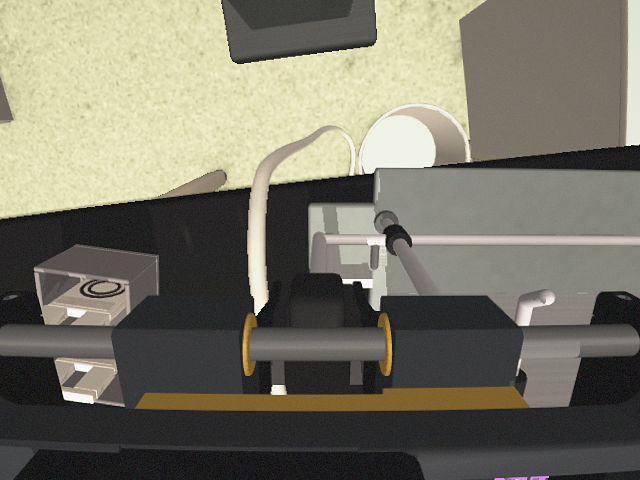

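Emit:
arm_command(increments=[{"gripper": 20, "dx": 0, "dy": 0, "dz": -0.005, "spin": 0}, {"gripper": 20, "dx": 0, "dy": 0, "dz": -0.01, "spin": 0}, {"gripper": 20, "dx": 0, "dy": 0, "dz": -0.01, "spin": 0}, {"gripper": 20, "dx": 0, "dy": 0, "dz": -0.01, "spin": 0}, {"gripper": 20, "dx": 0, "dy": 0, "dz": -0.008, "spin": 0}, {"gripper": 20, "dx": 0, "dy": 0, "dz": 0, "spin": 0}, {"gripper": 20, "dx": 0, "dy": 0, "dz": 0, "spin": 0}, {"gripper": 20, "dx": 0, "dy": 0, "dz": 0, "spin": 0}])

```text
time: 53.7
ee_pos: [0.416, 0.0171, 0.1941]
eef_rot: [0.059, 0.998, -0.009, 0.02]
ft_force: [3.1, -9.6, 3.8]
width: 0.024
```

Emit:
arm_command(increments=[{"gripper": 20, "dx": 0, "dy": 0, "dz": -0.002, "spin": 0}, {"gripper": 20, "dx": 0, "dy": 0, "dz": 0, "spin": 0}, {"gripper": 45, "dx": 0, "dy": 0, "dz": 0, "spin": 0}, {"gripper": 60, "dx": 0, "dy": 0, "dz": 0, "spin": 0}, {"gripper": 65, "dx": 0, "dy": 0, "dz": 0, "spin": 0}, {"gripper": 65, "dx": 0, "dy": 0, "dz": -0.03, "spin": 0}, {"gripper": 65, "dx": 0, "dy": 0, "dz": -0.05, "spin": 0}, {"gripper": 65, "dx": 0, "dy": 0, "dz": -0.05, "spin": 0}])

```text
time: 54.7
ee_pos: [0.4096, 0.0215, 0.3266]
eef_rot: [0.058, 0.998, -0.008, 0.018]
ft_force: [0.9, 1.2, -0.3]
width: 0.0562
```

Emit:
arm_command(increments=[{"gripper": 65, "dx": -0.02, "dy": -0.03, "dz": 0, "spin": 0}, {"gripper": 65, "dx": -0.02, "dy": -0.04, "dz": 0, "spin": 0}, {"gripper": 65, "dx": -0.02, "dy": -0.04, "dz": 0, "spin": 0}, {"gripper": 65, "dx": -0.02, "dy": -0.03, "dz": 0, "spin": 0}, {"gripper": 65, "dx": 0, "dy": 0, "dz": 0, "spin": 0}, {"gripper": 65, "dx": 0, "dy": 0, "dz": 0, "spin": 0}, {"gripper": 65, "dx": 0, "dy": 0, "dz": 0, "spin": 0}, {"gripper": 65, "dx": 0, "dy": 0, "dz": 0, "spin": 0}])

```text
time: 55.7
ee_pos: [0.473, -0.1264, 0.3305]
eef_rot: [0.058, 0.998, -0.008, 0.019]
ft_force: [0.1, -0.9, -0.2]
width: 0.0567
```

```bash
python3 st.py; python3 look.py w28; python3 -c "
from h import *
im=cams.camera('scene');save('s28',im)
a=cv2.imread('pics/s28.png')[200:360,240:480];cv2.imwrite('pics/s28z.png',cv2.resize(a,None,fx=3.3,fy=3.3,interpolation=cv2.INTER_CUBIC))"
```

```text
[-0.166 -0.055  0.313  1.671  0.03   1.484  1.599] [ 0.473  -0.1264  0.3305] [ 0.1 -0.9 -0.2] 55.7
[[-0.993, 0.116, 0.036], [0.115, 0.993, -0.018], [-0.038, -0.014, -0.999]]
[ 0.473  -0.1264  0.3305] [ 0.0578  0.9981 -0.0081  0.0187] 0.05665339600902236 [ 0.1 -0.9 -0.2] 55.7
TCP in rack mm [  48.  -352.1] jaw yaw - rack deg 0.12
```

View pics/w28.png

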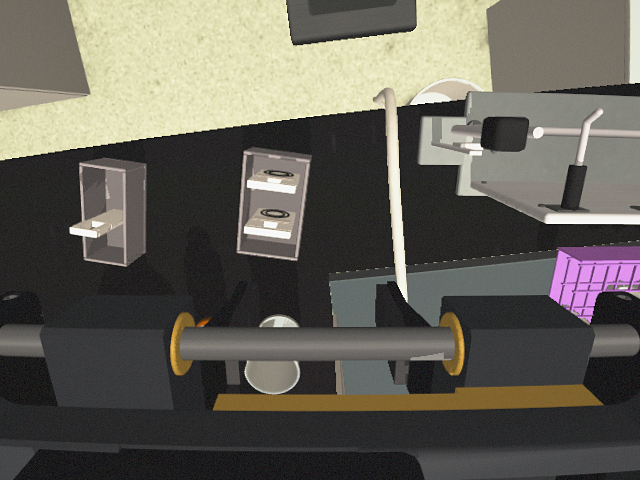

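View pics/s28z.png

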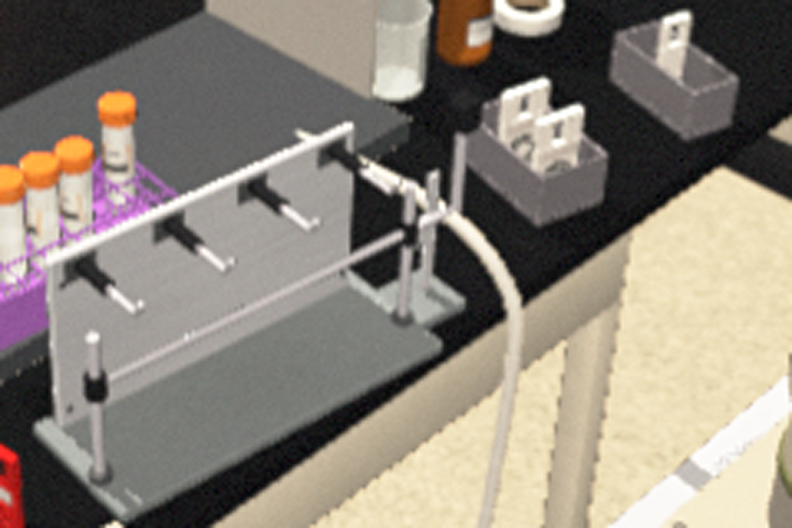

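```bash
python3 - <<'E'
import cv2,numpy as np
a=cv2.imread("pics/s1.png",0)[220:330,255:390].astype(float);b=cv2.imread("pics/s28.png",0)[220:330,255:390].astype(float)
# bar+left post/collar region and stem region
for n,(r0,r1,c0,c1) in {"left collar":(70,110,5,25),"stem/bar right":(15,45,105,130)}.items():
    p,q=a[r0:r1,c0:c1],b[r0:r1,c0:c1];w=np.outer(np.hanning(p.shape[0]),np.hanning(p.shape[1]))
    print(n,np.abs(p-q).mean().round(2),cv2.phaseCorrelate(p,q,w))
E
python3 - <<'E'
import os;os.chdir('.')
from h import *
job.close_job();print(read_state()["time"])
E
```

```text
left collar 13.66 ((0.34379221722172204, 0.4631827867861915), 0.6823659544101145)
stem/bar right 3.42 ((0.5507698865352992, 0.2045318344853886), 0.9487741272023689)
the job is handed in; nothing more can be done
the job is handed in; nothing more can be done
```

I parked the keeper bar in its notch, took the three packs off the stand, sorted them, let the keeper back up and handed the job in. The clock read about 56 s. No verdict was reported.

**What was there:** two broad packs and one narrow pack. The second peg from the left was empty. Both broad packs went into the broad bin and the narrow pack into the narrow bin.

**Last checks:**
- **Packs:** the last wrist and scene pictures show all three standing upright in their bins. Measured before the keeper was released, the broad pack tops were about 37 mm robot-side and 14 mm far-side of the bin's centre. The narrow pack top was 6 mm off centre.
- **Keeper:** compared with the picture before pressing, the bar and collar match to about 0.5 px, roughly 1–2 mm, so I take it as fully up. The left-collar patch matched less cleanly than the right end.
- **Bystanders and bins:** the beaker, brown bottle and tape roll look undisturbed, though I did not measure them again. I saw no shift in the bins beyond measurement error of about 2 mm. At the end the arm was clear of everything.

**What went wrong:** while carrying the narrow pack, the arm reached the range limits of joints 2 and 3. That left the tool tilted about 2.3° for the rest of the job. I backed off, half-turned the tool to free the joints, and finished with the tilt. It did not upset any later grasp or placing.

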